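# Nip up the hold-down nut with the adjustable wrench

### The arm

A 7-joint arm with a two-finger parallel gripper is mounted at the origin on the work surface. World frame = base frame: x ahead of the robot, y to its left, z up, the work surface at z = 0. Lengths are in m, angles in rad, forces in N, time in s.
With the tool pointing down it reaches from about 0.4 to 0.85 m from the base axis. Payload 10.4 kg.
Tool frame: the origin (TCP) lies at the very end of the fingers, on their centre line; the grasp point (between the pads) lies 19 mm behind it; z points along the fingers, y is the direction in which the jaws open and shut (so a half turn about z gives the same grasp; the last joint's range is limited). The gripper opens to 87 mm and grips with 3 to 60 N. Pads are 19 mm wide; open, the fingers measure 117 mm over their backs; the gripper's body (75 mm by 190 mm) begins 51 mm behind the grasp point.
Start: joints at [-1.143, 0.332, -0.065, 1.46, 0.022, 1.35, -0.088], TCP at [0.272, 0.563, 0.223] pointing down, gripper open.
Joint ranges: [-2.6, 2.6], [-0.5, 2.12], [-1.47, 1.34], [0.16, 2.42], [-1.27, 4.41], [0.06, 2.06], [-2.6, 2.6]. Speed limits (rad/s): [2.22, 2.22, 2.79, 2.79, 3.14, 3.14, 3.14].

### API

Orientations are given as a unit quaternion [x, y, z, w].
In Python, from bench import read_state, imaging, r gives the robot as it stands. The module is installed in compiled form; this text tells all that it offers.
- The arm moves only by the tool move_arm, never from a script. Its argument "series" is a list of rows, each a list of 4 numbers: the shift along the tool's x, y, z in m, then the turn about the tool's z in rad. In form: [[x, y, z, roll], ...]. A call has 1 to 20 rows; each row is the pose to reach, as a shift and turn from the pose commanded when the call began, along the tool's axes at that moment; what a row does not reach only later rows make up. A row lasts 1/10 s, in which the tool goes at most 50 mm and 8.59 degrees, less where a joint would pass 70% of its speed; a pose out of reach is approached as far as the arm can. A call with a gripper value outside its range is refused whole. "claw" is the gripper's target within -1 to 1 (fully open at 1, half-way at 0, shut at -1), set as the call begins (left out, the last holds). The fingers move at their own pace and stop on an object; "newtons" is the grip in N (left out, the last holds). Time passes only in rows, so rows that repeat a pose let the fingers close. It gives the time, the measured TCP pose, the force and the opening at its end, in the units of the state.
- read_state(): the state, without advancing time (a new reading comes with each control period).
- imaging.camera(name): name is "side" or "top" or "wrist"; returns (picture, depth): 420x560x3 uint8, red, green, blue; 420x560 float32, m along the optical axis (not along the pixel's ray), 0 where there is no reading.
- imaging.get_calibration(name): a dict with "camera_matrix" (3x3 intrinsics, pixels), "R" (3x3) and "t" (3): a world point X has camera coordinates R X + t. Camera axes: x right, y down, z forward; pixel columns grow to the right and rows downward; lengths in m; the calibration is good to about 2 mm. A picture is of the moment at which its call begins: read the wrist's pose just before it. get_calibration takes no time and is no camera call; for the wrist camera it gives the pose at the moment of the call.
- r.close_job(): hands the job in, once; it reports no verdict.
The state is a dict: "time": time; "joint_positions": joint angles; "joint_vel": joint speeds; "joint_torque": joint torques, N m; "ee_pos": TCP position; "eef_rot": TCP orientation; "ft_force": force on the tool from outside, world axes, zero at the start; "torque": the same for the moment, N m; "width": finger opening in m.
Only numpy, scipy, OpenCV 4.12 (cv2) and the standard library are available. Lean on these libraries where they do the work, as an engineer would, in place of code of your own. Each camera call takes 0.05 s, during which the arm holds its last target.

### The job

The wrench lies over the guard rail's hold-down nut with its jaws slack. First roll the wrench's worm until the jaws just fit the nut without play; only then swing the wrench clockwise (seen from above) until the nut is home against its stop. Leave the wrench flat on the plate with its jaws still snug round the nut, and leave the bottle, the drum and the tray where they stand.

Things in the scene. Friction and masses are not known exactly. Their poses are not given: they have to be found in the camera images.
- rack: Steel guard rail on a 6 mm aluminium plate bolted to the worktop; fixed. Origin on the worktop under the nut's axis; x away from the robot (the back), z up. Plate: x -200 to +115 mm, y -255 to +135 mm, top at z = 6 mm. Two round 16 mm legs at y -75 and +95 rise from x +92 and bend forward to carry the rail
- rail_edge (a point): Middle of the rail's front face; axes as the rack. The rail is a bar 220 mm along y (rack y -100 to +120), 24 mm deep (rack x +16 to +40), z 105 to 125 mm. It overhangs the nut just behind the worm's middle as seen from above, so the worm can only be reached with the tool tilted some 35 to 45 degrees, leaning back to rack -x (the robot's side), the fingertip pointing in under the rail
- nut_top (a point): Centre of the top face of the hexagon nut, 30 mm across flats, 15 mm high, standing on the plate (top face 21 mm above the worktop); z up along its axis
- nut (a joint): Turn of the nut in rad, clockwise from above positive; starts near 0 (0 to 0.03), home against its stop at 0.70. Friction 0.15 N m; it stays where it is left. About 1 to 3 N at the handle's end turn it; pushing much harder against the stop (over 4 N) may spread the jaws
- mouth (a point): Midway between the wrench's jaws when they fit, 8 mm above its underside (it lies flat on the plate). Axes: x from the handle out through the mouth, y to the fixed jaw (movable jaw on -y), z up. Loose, steel, about 0.6 kg. Head: x -55 to +19, y -29 to +31 mm, 16 mm thick. Handle: bar 22 mm wide, 14 mm thick, x -55 to -236 mm. At the start the handle points about along rack -y
- worm_top (a point): Middle of the highest line of the worm, 27 mm above the worktop, axes as the wrench. The worm is a knurled cylinder 18 mm in diameter, 22 mm long along wrench y, 5 mm proud of the head's top. Press a closed fingertip on it with 5 to 15 N and drag (repeat): towards the nut (wrench +x) closes the jaws, the other way opens. It needs 3.3 N of drag and stays where left
- worm (a joint): Turn of the worm in rad, opening positive; 0 = jaws 30 mm apart. One rad (9 mm of drag) moves the jaw 0.8 mm
- jaw (a joint): Play of the jaws in m: their opening less 30 mm. 0 = just fits the nut squarely; starts at 0.0035 to 0.0065; snug may read some 0.5 mm more or less. Driven by the worm only
- handle_end (a point): Point in the middle of the wrench's handle near its end, 200 mm from the mouth, 8 mm above the plate; clear of the rail overhead; same axes as the wrench
- vial_bottle: Glass bottle, 44 mm diameter, 110 mm tall, loose; origin at the centre of its underside. Bystander
- drum: Steel dressing drum with a lid, 90 mm diameter, 104 mm tall, loose; origin at the centre of its underside. Bystander
- tray: Open steel instrument tray, 100 x 180 x 22 mm, loose; origin at the centre of its underside. Bystander

How it is judged:
On the way, in this order (a step that is already met when the one before it is completed fails the run):
1. the worm is rolled until the jaws fit the nut (play under 1.5 mm), the nut not yet turned by more than 0.25 rad (value of joint jaw between -0.0015 and 0.0015 m and value of joint nut below 0.25 rad and horizontal distance between mouth and nut_top below 0.008 m), for 0.2 s.
2. the nut is turned home (value of joint nut above 0.64 rad), for 0.2 s.
At the end, for the whole second after the job is handed in: The nut is home (turned beyond 0.64 of 0.70 rad), the wrench lies flat (within 0.1 rad) and at rest on the plate round the nut (mouth within 8 mm of its axis), its jaws still snug (play under 2.2 mm) (value of joint nut above 0.64 rad and value of joint jaw between -0.0015 and 0.0022 m and horizontal distance between mouth and nut_top below 0.008 m and angle between mouth's own z axis and vertical below 0.1 rad and height (world z) of mouth below 0.02 m and linear speed of wrench below 0.01 m/s); the robot touches nothing.
It fails at once if a bystander is shifted by more than 30 mm (distance of any of vial_bottle, drum, tray from where it was at the start of the episode above 0.03 m).
It fails at once if the nut is turned beyond 0.25 rad with slack jaws (play over 2.5 mm), which rounds its corners (value of joint nut above 0.25 rad and value of joint jaw above 0.0025 m).
It also fails if it takes over 67 s, if anything falls off the work surface, if the arm or the gripper's body presses on something with over 40 N, if the wrist force passes 120 N, or if a joint passes its speed limit or range.

## Working session

There is one attempt and no reset: what is moved stays moved. The work goes in short steps, Python scripts to look and compute and a tool call to move; the robot and the scene stay as the last step left them, time stands still between calls to the robot, and variables do not carry over. Pictures are saved under pics/ and viewed, and the job is handed in when it is done.

Besides the shell and the picture viewer there is one more tool, called after ">>>" in YAML: its name, and indented under it one key for each argument. move_arm: Moves the arm, as the interface text tells. Its arguments: {"type":"object","properties":{"series":{"type":"array","items":{"type":"array","items":{"type":"number"}}},"claw":{"type":"number"},"newtons":{"type":"number"}},"required":["series"]}

```bash
mkdir -p pics; ls; python3 - <<'E'
from bench import read_state, imaging, r
import cv2, numpy as np
s=read_state()
for k,v in s.items(): print(k,np.round(v,4))
for n in ["side","top","wrist"]:
    p,d=imaging.camera(n); c=imaging.get_calibration(n)
    cv2.imwrite(f"pics/{n}0.png",p[:,:,::-1]); np.savez(f"pics/{n}0.npz",p=p,d=d,K=c["camera_matrix"],R=c["R"],t=c["t"])
    print(n,np.round(c["camera_matrix"],1).tolist(),np.round(c["R"],3).tolist(),np.round(c["t"],3))
E
```

```text
pics
time 0.0
joint_positions [-1.1426  0.3328 -0.0647  1.4609  0.0216  1.3499 -0.0885]
joint_vel [-0.0009  0.0008 -0.0006 -0.002  -0.0008 -0.0016 -0.0004]
joint_torque [-8.00000e-04 -6.23245e+01  2.45000e-02 -3.89892e+01 -6.13000e-02
  3.96000e-02  1.00000e-04]
ee_pos [0.2721 0.5622 0.2218]
eef_rot [ 2.235e-01  9.747e-01 -7.000e-04 -1.000e-04]
ft_force [ 0.6924 -0.3518 -0.3431]
torque [-0.0161  0.0121 -0.0463]
width 0.0872
side [[461.8, 0.0, 281.2], [0.0, 461.8, 212.9], [0.0, 0.0, 1.0]] [[-0.973, -0.229, -0.018], [-0.166, 0.755, -0.634], [0.159, -0.614, -0.773]] [0.614 0.165 0.91 ]
top [[521.8, 0.0, 287.0], [0.0, 521.8, 212.0], [0.0, 0.0, 1.0]] [[0.027, -0.999, 0.016], [-0.988, -0.029, -0.153], [0.153, -0.012, -0.988]] [-0.034  0.644  1.289]
wrist [[332.2, 0.0, 277.2], [0.0, 332.2, 208.0], [0.0, 0.0, 1.0]] [[0.437, 0.9, -0.002], [0.862, -0.418, 0.287], [0.258, -0.127, -0.958]] [-0.623 -0.033  0.392]
```

View pics/side0.png

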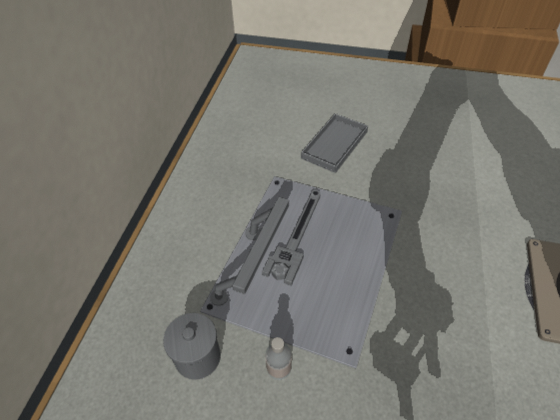

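View pics/top0.png

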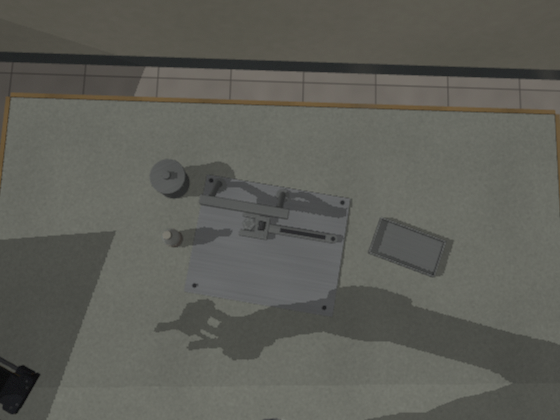

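View pics/wrist0.png

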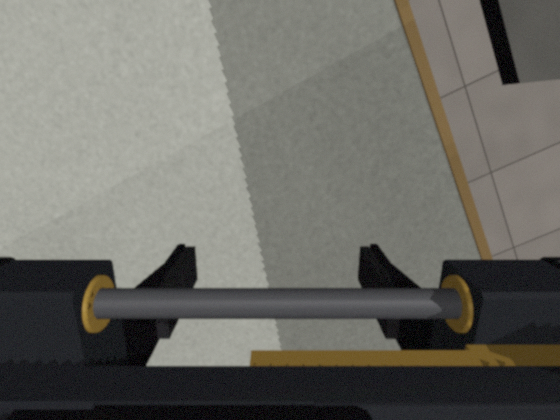

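```bash
cat > h.py <<'E'
import numpy as np, cv2
from scipy.spatial.transform import Rotation as Rot
def ray(c,u,v,z):
    K,R,t=c["K"],c["R"],c["t"]
    o=-R.T@t; d=R.T@np.linalg.inv(K)@np.array([u,v,1.])
    return o+d*(z-o[2])/d[2]
def proj(c,X):
    x=c["K"]@(c["R"]@np.asarray(X,float)+c["t"]); return x[:2]/x[2]
def grab(n,name):
    from bench import imaging
    p,d=imaging.camera(n); c=imaging.get_calibration(n)
    np.savez(f"pics/{name}.npz",p=p,d=d,K=c["camera_matrix"],R=c["R"],t=c["t"])
    return load(name)
def load(name): return dict(np.load(f"pics/{name}.npz"))
def crop(c,name,u0,v0,u1,v1,s,gain=1.0):
    a=c["p"][v0:v1,u0:u1,::-1]
    a=np.clip(a.astype(float)*gain,0,255).astype(np.uint8)
    cv2.imwrite(f"pics/{name}.png",cv2.resize(a,None,fx=s,fy=s,interpolation=cv2.INTER_CUBIC))
E
python3 - <<'E'
from h import *
c=load("top0"); crop(c,"t0a",180,170,360,305,4,1.6)
c=load("side0"); crop(c,"s0a",200,170,400,320,4,1.6)
E
```

```text
(no output)
```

View pics/t0a.png

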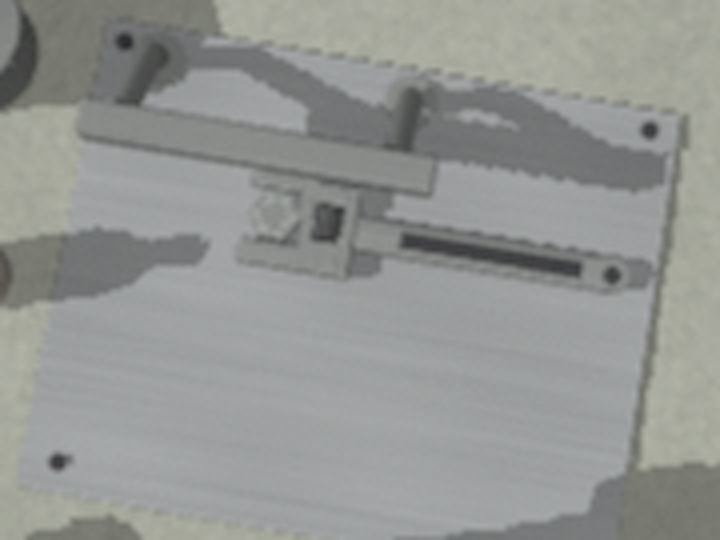

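View pics/s0a.png

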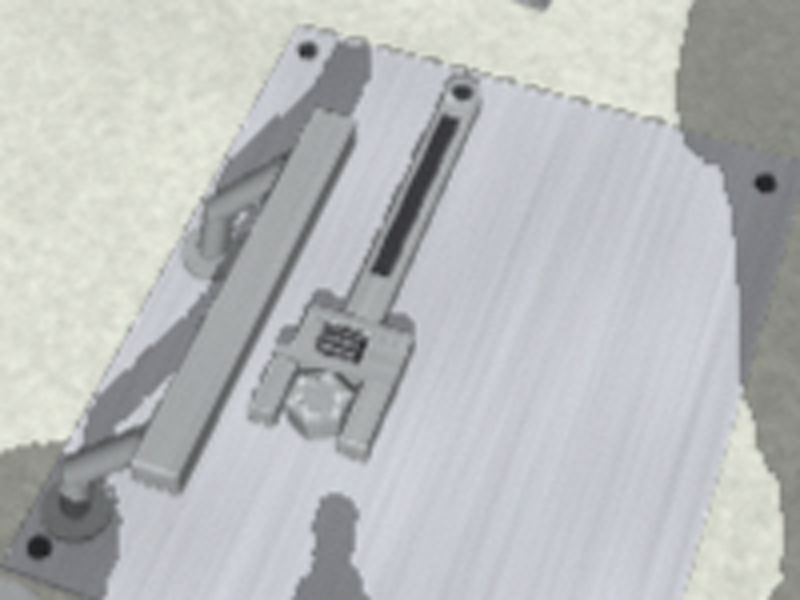

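```bash
python3 - <<'E'
from h import *
T=load("top0");S=load("side0")
t=lambda u,v,z: ray(T,180+(u+.5)/4-.5,170+(v+.5)/4-.5,z).round(4)
s=lambda u,v,z: ray(S,200+(u+.5)/4-.5,170+(v+.5)/4-.5,z).round(4)
for n,a in dict(TL=(105,20,.006),TR=(683,112,.006),BL=(20,487,.006),bTL=(124,41,.006),bTR=(650,130,.006),bBL=(58,461,.006),nut=(275,213,.021),worm=(327,222,.026),hole=(612,275,.02),
 railfl=(80,135,.125),railfr=(430,195,.125),barfl=(82,100,.125)).items(): print(n,t(*a))
for n,a in dict(TR=(303,25,.006),TL=(8,560,.006),bTR=(307,50,.006),bTL=(39,547,.006),bBR=(765,183,.006),nut=(320,403,.021),worm=(343,342,.027),hole=(461,92,.02)).items(): print("s",n,s(*a))
print("drum",ray(T,168,178,.104),"bottle",ray(T,173,237,.11), "tray", ray(T,409,247,.02))
E
```

```text
TL [0.7462 0.2032 0.006 ]
TR [ 0.6954 -0.1844  0.006 ]
BL [0.4364 0.2422 0.006 ]
bTL [0.7323 0.1899 0.006 ]
bTR [ 0.6825 -0.1625  0.006 ]
bBL [0.4537 0.2187 0.006 ]
nut [0.6175 0.0838 0.021 ]
worm [0.612  0.0495 0.026 ]
hole [ 0.5834 -0.137   0.02  ]
railfl [0.6479 0.197  0.125 ]
railfr [ 0.6175 -0.0157  0.125 ]
barfl [0.6695 0.1969 0.125 ]
s TR [ 0.6885 -0.1816  0.006 ]
s TL [0.7436 0.1998 0.006 ]
s bTR [ 0.6812 -0.1619  0.006 ]
s bTL [0.7311 0.1898 0.006 ]
s bBR [ 0.4046 -0.1171  0.006 ]
s nut [0.6134 0.0884 0.021 ]
s worm [0.6093 0.0536 0.027 ]
s hole [ 0.5827 -0.1358  0.02  ]
drum [0.7128009  0.28176816 0.104     ] bottle [0.56596483 0.25932691 0.11      ] tray [ 0.56653864 -0.33669856  0.02      ]
```

>>> move_arm:
  series:
    - [0,0,-0.04,-0.05]
    - [0,0,-0.08,-0.1]
    - [0,0,-0.12,-0.15]
    - [0,0,-0.16,-0.2]
    - [0,0,-0.2,-0.25]
    - [0,0,-0.24,-0.31]
    - [0,0,-0.28,-0.31]
    - [0,0,-0.32,-0.31]
    - [0,0,-0.36,-0.31]
    - [0,0,-0.4,-0.31]
    - [0,0,-0.44,-0.31]
    - [0,0,-0.48,-0.31]
    - [0,0,-0.52,-0.31]
  claw: -1
  newtons: 30

```text
time: 1.45
ee_pos: [0.2549, 0.5296, 0.5942]
eef_rot: [0.07, 0.997, 0.035, 0.013]
ft_force: [0.4, 0.4, -0.2]
width: 0.0008
```

```bash
cat > st.py <<'E'
from h import *
from bench import read_state
def st():
    s=read_state(); R=Rot.from_quat(s["eef_rot"]).as_matrix()
    print("t",s["time"],"pos",np.round(s["ee_pos"],4),"q",np.round(s["joint_positions"],3),"F",np.round(s["ft_force"],1),"w",round(float(s["width"]),4))
    for i,n in enumerate("xyz"): print(" tool",n,np.round(R[:,i],3))
    z=R[:,2]; print(" tilt deg",np.degrees(np.arccos(-z[2])).round(2),"az",np.degrees(np.arctan2(z[1],z[0])).round(1))
    return s
if __name__=="__main__": st()
E
python3 st.py
```

```text
t 1.45 pos [0.2549 0.5296 0.5942] q [-1.501  0.349  0.555  0.698 -0.219  2.058  0.339] F [ 0.4  0.4 -0.2] w 0.0008
 tool x [-0.99   0.141 -0.021]
 tool y [0.139 0.988 0.071]
 tool z [ 0.031  0.068 -0.997]
 tilt deg 4.27 az 65.5
```

>>> move_arm:
  series:
    - [0,0,-0.05,0]
    - [0,0,-0.1,0]
    - [0,0,-0.15,0]
    - [0,0,-0.2,0]
    - [0,0,-0.25,0]
    - [0,0,-0.3,0]

```text
time: 2.05
ee_pos: [0.2347, 0.4878, 0.6362]
eef_rot: [0.07, 0.995, 0.063, 0.024]
ft_force: [0.9, 0.1, -0.3]
width: 0.0002
```

```bash
python3 st.py
```

```text
t 2.05 pos [0.2347 0.4878 0.6362] q [-1.55   0.218  0.507  0.751 -0.13   2.059  0.301] F [ 0.9  0.1 -0.3] w 0.0002
 tool x [-0.989  0.143 -0.04 ]
 tool y [0.137 0.982 0.13 ]
 tool z [ 0.058  0.123 -0.991]
 tilt deg 7.79 az 64.9
```

>>> move_arm:
  series:
    - [0,0,0,0]
    - [0,0,0,0]

```text
time: 2.25
ee_pos: [0.2347, 0.4882, 0.6365]
eef_rot: [0.07, 0.995, 0.064, 0.025]
ft_force: [-0.2, -0.1, 0.2]
width: 0.0002
```

```bash
python3 st.py
```

```text
t 2.25 pos [0.2347 0.4882 0.6365] q [-1.548  0.219  0.505  0.75  -0.131  2.058  0.3  ] F [-0.2 -0.1  0.2] w 0.0002
 tool x [-0.989  0.142 -0.04 ]
 tool y [0.136 0.982 0.131]
 tool z [ 0.058  0.124 -0.991]
 tilt deg 7.85 az 64.9
```

>>> move_arm:
  series:
    - [-0.023,-0.04,-0.004,0]
    - [-0.046,-0.08,-0.008,0]
    - [-0.069,-0.12,-0.013,0]
    - [-0.092,-0.16,-0.017,0]
    - [-0.115,-0.2,-0.021,0]
    - [-0.138,-0.24,-0.026,0]
    - [-0.161,-0.28,-0.03,0]
    - [-0.184,-0.32,-0.034,0]
    - [-0.207,-0.36,-0.039,0]
    - [-0.23,-0.4,-0.043,0]
    - [-0.253,-0.44,-0.047,0]
    - [-0.276,-0.48,-0.052,0]
    - [-0.299,-0.52,-0.056,0]
    - [-0.322,-0.56,-0.06,0]
    - [-0.345,-0.6,-0.065,0]
    - [-0.363,-0.63,-0.069,0]

```text
time: 3.85
ee_pos: [0.4665, -0.0877, 0.6092]
eef_rot: [0.071, 0.995, 0.061, 0.032]
ft_force: [0.4, 2.0, 0.2]
width: 0.0007
```

```bash
python3 st.py
```

```text
t 3.85 pos [ 0.4665 -0.0877  0.6092] q [ 0.099  0.079  0.099  0.951 -0.155  2.058  1.548] F [0.4 2.  0.2] w 0.0007
 tool x [-0.988  0.146 -0.055]
 tool y [0.138 0.982 0.126]
 tool z [ 0.073  0.117 -0.991]
 tilt deg 7.9 az 58.1
```

>>> move_arm:
  series:
    - [0,0,-0.05,0]
    - [0,0,-0.1,0]
    - [0,0,-0.15,0]
    - [0,0,-0.2,0]

```text
time: 4.25
ee_pos: [0.4554, -0.0889, 0.6374]
eef_rot: [0.073, 0.994, 0.06, 0.063]
ft_force: [-0.4, -0.5, -0.3]
width: 0.0006
```

```bash
python3 st.py
```

```text
t 4.25 pos [ 0.4554 -0.0889  0.6374] q [ 0.37   0.058 -0.193  0.91  -0.137  2.058  1.532] F [-0.4 -0.5 -0.3] w 0.0006
 tool x [-0.982  0.152 -0.116]
 tool y [0.137 0.982 0.128]
 tool z [ 0.133  0.11  -0.985]
 tilt deg 9.95 az 39.5
```

>>> move_arm:
  series:
    - [0,0,-0.05,0]
    - [0,0,-0.1,0]
    - [0,0,-0.15,0]
    - [0,0,-0.2,0]

```text
time: 4.65
ee_pos: [0.4409, -0.0903, 0.6652]
eef_rot: [0.074, 0.991, 0.058, 0.094]
ft_force: [1.1, 0.2, -0.0]
width: 0.0004
```

```bash
python3 st.py
```

```text
t 4.65 pos [ 0.4409 -0.0903  0.6652] q [ 0.381  0.019 -0.177  0.888 -0.154  2.058  1.542] F [ 1.1  0.2 -0. ] w 0.0004
 tool x [-0.972  0.157 -0.177]
 tool y [0.135 0.982 0.129]
 tool z [ 0.194  0.102 -0.976]
 tilt deg 12.66 az 27.7
```

>>> move_arm:
  series:
    - [-0.04,0.03,-0.2,0]
    - [-0.08,0.05,-0.4,0]
    - [-0.08,0.05,-0.4,0]

```text
time: 4.95
ee_pos: [0.4474, -0.0778, 0.6935]
eef_rot: [0.075, 0.988, 0.058, 0.123]
ft_force: [-0.6, 0.2, -0.5]
width: 0.0007
```

```bash
python3 st.py
```

```text
t 4.95 pos [ 0.4474 -0.0778  0.6935] q [ 0.31   0.022 -0.135  0.822 -0.154  2.058  1.505] F [-0.6  0.2 -0.5] w 0.0007
 tool x [-0.958  0.163 -0.234]
 tool y [0.134 0.982 0.133]
 tool z [ 0.251  0.096 -0.963]
 tilt deg 15.62 az 20.9
```

>>> move_arm:
  series:
    - [-0.01,0.01,-0.05,0]
    - [-0.02,0.01,-0.1,0]
    - [-0.03,0.02,-0.15,0]
    - [-0.04,0.02,-0.2,0]
    - [-0.05,0.03,-0.25,0]
    - [-0.06,0.03,-0.3,0]
    - [-0.07,0.04,-0.35,0]
    - [-0.08,0.05,-0.4,0]

```text
time: 5.75
ee_pos: [0.4445, -0.059, 0.7229]
eef_rot: [0.077, 0.984, 0.059, 0.153]
ft_force: [0.2, -0.4, -0.1]
width: 0.0002
```

```bash
python3 st.py
```

```text
t 5.75 pos [ 0.4445 -0.059   0.7229] q [ 0.154  0.003 -0.019  0.774 -0.152  2.058  1.458] F [ 0.2 -0.4 -0.1] w 0.0002
 tool x [-0.942  0.169 -0.291]
 tool y [0.133 0.981 0.14 ]
 tool z [ 0.309  0.093 -0.946]
 tilt deg 18.85 az 16.7
```

>>> move_arm:
  series:
    - [-0.1,0.02,-0.3,0]

```text
time: 5.85
ee_pos: [0.4468, -0.0592, 0.7394]
eef_rot: [0.077, 0.98, 0.06, 0.171]
ft_force: [0.3, 1.1, -0.7]
width: 0.0003
```

```bash
python3 st.py
```

```text
t 5.85 pos [ 0.4468 -0.0592  0.7394] q [ 0.153  0.011 -0.016  0.731 -0.157  2.058  1.454] F [ 0.3  1.1 -0.7] w 0.0003
 tool x [-0.93   0.172 -0.325]
 tool y [0.131 0.981 0.144]
 tool z [ 0.344  0.092 -0.935]
 tilt deg 20.85 az 14.9
```

>>> move_arm:
  series:
    - [-0.1,0.0,-0.3,0]
    - [-0.1,0.0,-0.3,0]

```text
time: 6.05
ee_pos: [0.4438, -0.0654, 0.7663]
eef_rot: [0.079, 0.975, 0.061, 0.201]
ft_force: [0.0, 0.1, -0.0]
width: 0.0006
```

```bash
python3 st.py
```

```text
t 6.05 pos [ 0.4438 -0.0654  0.7663] q [ 0.182  0.013 -0.02   0.668 -0.17   2.058  1.461] F [ 0.   0.1 -0. ] w 0.0006
 tool x [-0.907  0.177 -0.381]
 tool y [0.129 0.98  0.15 ]
 tool z [ 0.4    0.087 -0.912]
 tilt deg 24.19 az 12.2
```

>>> move_arm:
  series:
    - [-0.13,0.0,-0.3,0]
    - [-0.13,0.0,-0.3,0]

```text
time: 6.25
ee_pos: [0.4448, -0.0721, 0.7887]
eef_rot: [0.08, 0.969, 0.061, 0.226]
ft_force: [-0.1, 0.7, -0.5]
width: 0.0007
```

>>> move_arm:
  series:
    - [-0.15,0.0,-0.3,0]
    - [-0.15,0.0,-0.3,0]

```text
time: 6.45
ee_pos: [0.445, -0.079, 0.8109]
eef_rot: [0.081, 0.963, 0.062, 0.251]
ft_force: [-0.0, 0.1, -0.5]
width: 0.0006
```

>>> move_arm:
  series:
    - [-0.17,0.0,-0.3,0]
    - [-0.17,0.0,-0.3,0]

```text
time: 6.65
ee_pos: [0.4439, -0.0858, 0.8326]
eef_rot: [0.082, 0.956, 0.062, 0.276]
ft_force: [0.9, 1.2, -0.2]
width: 0.0006
```

```bash
python3 st.py
```

```text
t 6.65 pos [ 0.4439 -0.0858  0.8326] q [ 0.291  0.059 -0.053  0.473 -0.222  2.058  1.479] F [ 0.9  1.2 -0.2] w 0.0006
 tool x [-0.834  0.19  -0.517]
 tool y [0.122 0.979 0.163]
 tool z [ 0.538  0.073 -0.84 ]
 tilt deg 32.86 az 7.7
```

>>> move_arm:
  series:
    - [-0.18,0.0,-0.3,0]
    - [-0.18,0.0,-0.3,0]

```text
time: 6.85
ee_pos: [0.4396, -0.0924, 0.8536]
eef_rot: [0.083, 0.948, 0.062, 0.3]
ft_force: [-1.1, 0.2, -0.1]
width: 0.0001
```

>>> move_arm:
  series:
    - [-0.19,0.0,-0.3,0]
    - [-0.19,0.0,-0.3,0]

```text
time: 7.05
ee_pos: [0.4323, -0.0986, 0.874]
eef_rot: [0.084, 0.94, 0.061, 0.324]
ft_force: [-0.3, 0.0, 0.4]
width: 0.0008
```

```bash
python3 st.py
```

```text
t 7.05 pos [ 0.4323 -0.0986  0.874 ] q [ 0.357  0.077 -0.045  0.36  -0.282  2.058  1.49 ] F [-0.3  0.   0.4] w 0.0008
 tool x [-0.776  0.197 -0.599]
 tool y [0.117 0.978 0.17 ]
 tool z [ 0.62   0.061 -0.782]
 tilt deg 38.52 az 5.7
```

```bash
cat >> h.py <<'E'
def tool(s=None):
    from bench import read_state
    s=s or read_state(); return np.array(s["ee_pos"]),Rot.from_quat(s["eef_rot"]).as_matrix()
E
python3 - <<'E'
from h import *
from bench import imaging
p,R=tool(); c=imaging.get_calibration("wrist"); o=-c["R"].T@c["t"]
print("cam in tool",(R.T@(o-p)).round(3),"axis in tool",(R.T@c["R"].T).round(3).tolist())
a=.12; yt=np.cos(a)*R[:,1]+np.sin(a)*R[:,0]; xt=np.cos(a)*R[:,0]-np.sin(a)*R[:,1]; zt=R[:,2]
print(xt.round(3),yt.round(3))
W=np.array([.6107,.0515,.027])
rx=np.array([.99,-.14,0])
P=W-.003*rx
for so in (.2,.1):
    T=P-.0095*xt-.009*yt-zt*so
    print(so,T.round(4),"tool shift",(R.T@(T-p)).round(4))
E
```

```text
cam in tool [ 0.08  -0.001 -0.163] axis in tool [[-0.001, -0.958, -0.287], [1.0, -0.001, -0.001], [0.001, -0.287, 0.958]]
[-0.784  0.078 -0.615] [0.024 0.995 0.097]
0.2 [0.491  0.0299 0.1885] tool shift [0.3905 0.0163 0.5807]
0.1 [0.553  0.0361 0.1102] tool shift [0.3905 0.0163 0.6807]
```

>>> move_arm:
  series:
    - [0.025,0.001,0.037,-0.02]
    - [0.05,0.002,0.074,-0.04]
    - [0.075,0.003,0.111,-0.06]
    - [0.1,0.004,0.148,-0.08]
    - [0.125,0.005,0.185,-0.1]
    - [0.15,0.006,0.222,-0.12]
    - [0.175,0.007,0.259,-0.12]
    - [0.2,0.008,0.296,-0.12]
    - [0.225,0.009,0.333,-0.12]
    - [0.25,0.01,0.37,-0.12]
    - [0.275,0.012,0.407,-0.12]
    - [0.3,0.013,0.444,-0.12]
    - [0.325,0.014,0.481,-0.12]
    - [0.35,0.015,0.518,-0.12]
    - [0.375,0.016,0.555,-0.12]
    - [0.3905,0.016,0.58,-0.12]
    - [0.3905,0.016,0.58,-0.12]

```text
time: 8.75
ee_pos: [0.487, 0.0299, 0.1827]
eef_rot: [0.026, 0.945, 0.041, 0.322]
ft_force: [-1.0, 0.0, 1.0]
width: 0.0004
```

```bash
python3 - <<'E'
from h import *
from st import st
st()
c=grab("wrist","w1"); cv2.imwrite("pics/w1.png",c["p"][:,:,::-1])
E
```

```text
t 8.75 pos [0.487  0.0299 0.1827] q [ 0.155 -0.385 -0.291  2.401 -0.173  0.453  1.492] F [-1.  0.  1.] w 0.0004
 tool x [-0.791  0.076 -0.607]
 tool y [0.023 0.995 0.095]
 tool z [ 0.612  0.061 -0.789]
 tilt deg 37.94 az 5.7
```

View pics/w1.png

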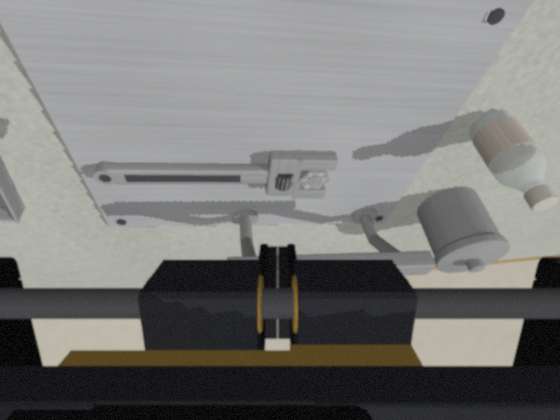

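```bash
python3 - <<'E'
from h import *
c=load("w1"); crop(c,"w1a",250,140,350,215,8,1.4)
E
```

```text
(no output)
```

View pics/w1a.png

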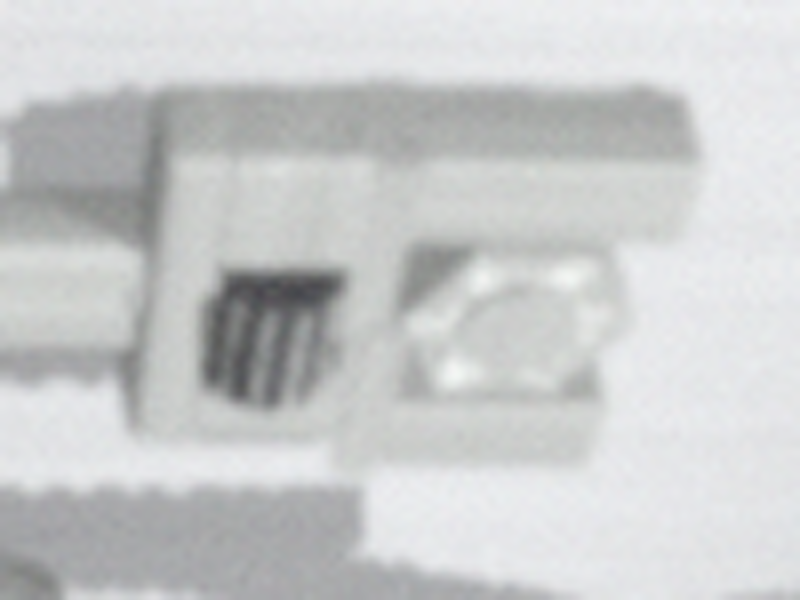

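```bash
python3 - <<'E'
from h import *
c=load("w1")
w=lambda u,v,z: ray(c,250+(u+.5)/8-.5,140+(v+.5)/8-.5,z)
n=w(523,335,.021);W=w(272,345,.027)
a=w(690,165,.022);b=w(170,155,.022);e=w(430,400,.022);f=w(590,400,.022); g=w(430,243,.022); h=w(610,240,.022)
print("nut",n.round(4),"worm",W.round(4))
for q in (("wf",270,300),("wb",270,405),("wl",212,345),("wr",330,345)): print(q[0],w(q[1],q[2],.027).round(4))
print(a,b,"wrench x",np.degrees(np.arctan2(*(a-b)[:2][::-1])))
print("jaw inner gap", np.linalg.norm((g-e)[:2]), g,h,e,f)
rx=np.array([.99,-.14,0]); 
from bench import read_state
p,R=tool()
P=.5*(W+np.array([.6107,.0515,.027]))-.003*rx
print("P",P)
for so in (.04,.01,.004):
    T=P-.0095*R[:,0]-.009*R[:,1]-so*R[:,2]; print(so,T.round(4),(R.T@(T-p)).round(4))
E
```

```text
nut [0.6236 0.0852 0.021 ] worm [0.6134 0.048  0.027 ]
wf [0.6037 0.0478 0.027 ]
wb [0.6269 0.0476 0.027 ]
wl [0.6122 0.0395 0.027 ]
wr [0.6146 0.0562 0.027 ]
[0.58953085 0.10548806 0.022     ] [0.57885282 0.03540963 0.022     ] wrench x 81.33633131097942
jaw inner gap 0.03495454969099189 [0.60060867 0.07055173 0.022     ] [0.60332222 0.09589698 0.022     ] [0.63553544 0.07194511 0.022     ] [0.63906767 0.09628826 0.022     ]
P [0.60909458 0.05015962 0.027     ]
0.04 [0.5918 0.038  0.0634] [-0.0058 -0.0011  0.1604]
0.01 [0.6102 0.0399 0.0398] [-0.0058 -0.0011  0.1904]
0.004 [0.6139 0.0402 0.0351] [-0.0058 -0.0011  0.1964]
```

>>> move_arm:
  series:
    - [0,0,0.04,0]
    - [-0.002,0,0.08,0]
    - [-0.004,0,0.12,0]
    - [-0.005,-0.001,0.15,0]
    - [-0.005,-0.001,0.17,0]
    - [-0.005,-0.001,0.175,0]
    - [-0.005,-0.001,0.175,0]

```text
time: 9.5
ee_pos: [0.6048, 0.0377, 0.0561]
eef_rot: [0.028, 0.943, 0.041, 0.328]
ft_force: [0.8, -0.8, 0.4]
width: 0.0005
```

```bash
python3 - <<'E'
from h import *
from st import st
st()
c=grab("wrist","w2"); crop(c,"w2",160,120,360,270,4,1.3)
c=grab("side","s2"); crop(c,"s2",210,170,350,275,5,1.6)
E
```

```text
t 9.5 pos [0.6048 0.0377 0.0561] q [ 0.003  0.151 -0.172  2.28   1.023  0.076  0.356] F [ 0.8 -0.8  0.4] w 0.0005
 tool x [-0.783  0.079 -0.617]
 tool y [0.026 0.995 0.095]
 tool z [ 0.622  0.059 -0.781]
 tilt deg 38.63 az 5.4
```

View pics/w2.png

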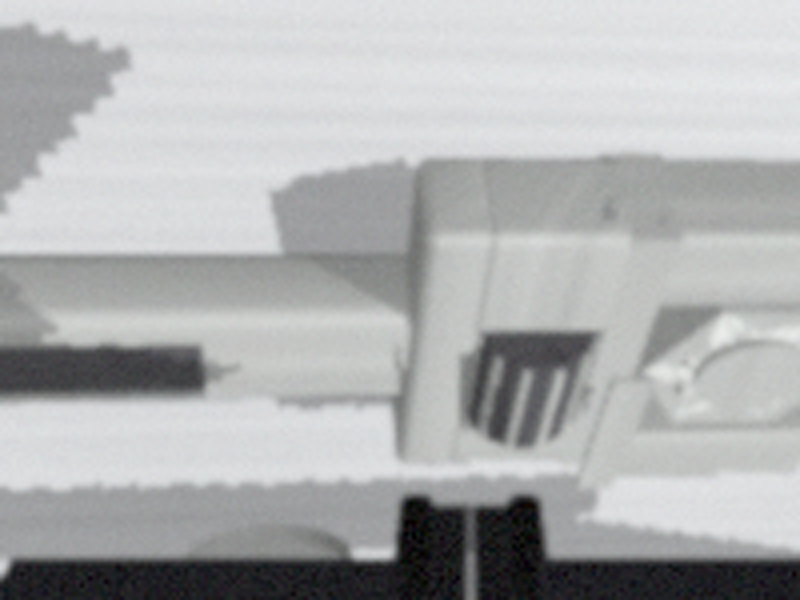

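View pics/s2.png

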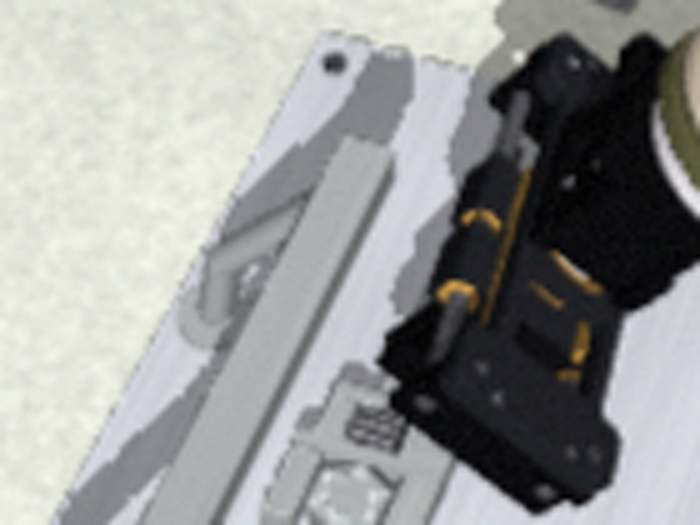

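>>> move_arm:
  series:
    - [0.005,0,0.0,0]
    - [0.01,0,0.0,0]
    - [0.01,0,0.0,0]

```text
time: 9.9
ee_pos: [0.5952, 0.0393, 0.05]
eef_rot: [0.027, 0.943, 0.041, 0.328]
ft_force: [-0.7, -0.3, -0.1]
width: 0.0006
```

```bash
python3 st.py
```

```text
t 9.9 pos [0.5952 0.0393 0.05  ] q [-2.000e-03  1.460e-01 -1.720e-01  2.304e+00  1.275e+00  7.000e-02
  9.800e-02] F [-0.7 -0.3 -0.1] w 0.0006
 tool x [-0.783  0.078 -0.616]
 tool y [0.024 0.995 0.096]
 tool z [ 0.621  0.06  -0.782]
 tilt deg 38.6 az 5.5
```

>>> move_arm:
  series:
    - [-0.002,0,0.006,0]
    - [-0.004,0,0.012,0]
    - [-0.007,0,0.018,0]
    - [-0.007,0,0.018,0]
    - [-0.007,0,0.018,0]

```text
time: 10.4
ee_pos: [0.6118, 0.0402, 0.0396]
eef_rot: [0.027, 0.944, 0.042, 0.327]
ft_force: [-0.8, -1.1, -0.7]
width: 0.0006
```

```bash
python3 - <<'E'
from h import *
from st import st
st()
c=grab("wrist","w3"); crop(c,"w3",160,120,360,270,4,1.3)
E
```

```text
t 10.4 pos [0.6118 0.0402 0.0396] q [ 0.004  0.202 -0.174  2.268  1.541  0.07  -0.159] F [-0.8 -1.1 -0.7] w 0.0006
 tool x [-0.784  0.079 -0.616]
 tool y [0.024 0.995 0.097]
 tool z [ 0.62   0.061 -0.782]
 tilt deg 38.55 az 5.6
```

View pics/w3.png

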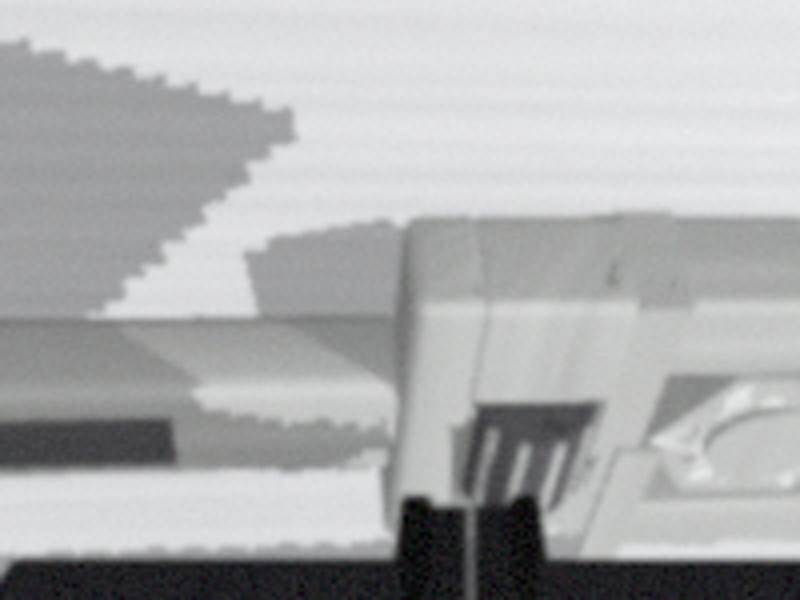

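>>> move_arm:
  series:
    - [0,0,0.003,0]
    - [0,0,0.006,0]
    - [0,0,0.006,0]

```text
time: 10.75
ee_pos: [0.615, 0.0409, 0.0341]
eef_rot: [0.027, 0.944, 0.042, 0.327]
ft_force: [-0.4, 0.3, 0.9]
width: 0.0004
```

>>> move_arm:
  series:
    - [0.0006,0,0.0008,0]
    - [0.0012,0,0.0016,0]
    - [0.0012,0,0.0016,0]

```text
time: 11.05
ee_pos: [0.6149, 0.0412, 0.0318]
eef_rot: [0.027, 0.944, 0.042, 0.327]
ft_force: [-0.0, 0.1, 1.2]
width: 0.0004
```

>>> move_arm:
  series:
    - [0.0006,0,0.0008,0]
    - [0.0006,0,0.0008,0]

```text
time: 11.25
ee_pos: [0.6152, 0.0414, 0.0309]
eef_rot: [0.027, 0.944, 0.042, 0.327]
ft_force: [-0.7, 0.2, 2.6]
width: 0.0004
```

>>> move_arm:
  series:
    - [0.0006,0,0.0008,0]
    - [0.0006,0,0.0008,0]

```text
time: 11.45
ee_pos: [0.6154, 0.0416, 0.0302]
eef_rot: [0.027, 0.944, 0.042, 0.327]
ft_force: [-2.5, -0.2, 5.6]
width: 0.0004
```

>>> move_arm:
  series:
    - [0.0006,0,0.0008,0]
    - [0.0006,0,0.0008,0]

```text
time: 11.65
ee_pos: [0.6157, 0.0417, 0.0297]
eef_rot: [0.027, 0.944, 0.042, 0.327]
ft_force: [-5.6, -0.4, 11.3]
width: 0.0005
```

>>> move_arm:
  series:
    - [0,0.002,0,0]
    - [0,0.004,0,0]
    - [0,0.006,0,0]
    - [0,0.008,0,0]

```text
time: 12.05
ee_pos: [0.6166, 0.0467, 0.0308]
eef_rot: [0.029, 0.943, 0.04, 0.328]
ft_force: [-5.1, -6.0, 13.4]
width: 0.0006
```

```bash
python3 - <<'E'
from h import *
from st import st
st()
c=grab("wrist","w4"); crop(c,"w4",160,120,360,270,4,1.3)
E
```

```text
t 12.05 pos [0.6166 0.0467 0.0308] q [ 0.062  0.236 -0.255  2.256  1.736  0.107 -0.356] F [-5.1 -6.  13.4] w 0.0006
 tool x [-0.783  0.081 -0.617]
 tool y [0.028 0.995 0.095]
 tool z [ 0.621  0.057 -0.781]
 tilt deg 38.6 az 5.2
```

View pics/w4.png

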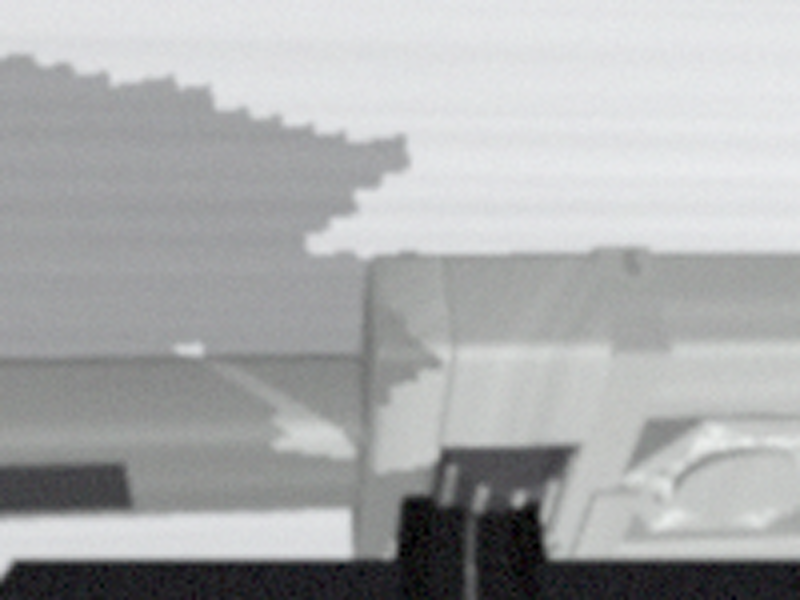

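>>> move_arm:
  series:
    - [0,0.002,0,0]
    - [0,0.004,0,0]
    - [0,0.006,0,0]
    - [0,0.008,0,0]
    - [0,0.01,0,0]
    - [0,0.012,0,0]
    - [0,0.012,0,0]

```text
time: 12.8
ee_pos: [0.6167, 0.0613, 0.0319]
eef_rot: [0.027, 0.943, 0.042, 0.328]
ft_force: [0.8, -1.7, 6.4]
width: 0.0005
```

```bash
python3 - <<'E'
from h import *
from st import st
st()
c=grab("wrist","w5"); crop(c,"w5",200,140,350,252,5,1.3)
E
```

```text
t 12.8 pos [0.6167 0.0613 0.0319] q [ 0.024  0.236 -0.249  2.252  1.676  0.121 -0.32 ] F [ 0.8 -1.7  6.4] w 0.0005
 tool x [-0.784  0.079 -0.616]
 tool y [0.024 0.995 0.097]
 tool z [ 0.621  0.061 -0.782]
 tilt deg 38.59 az 5.6
```

View pics/w5.png

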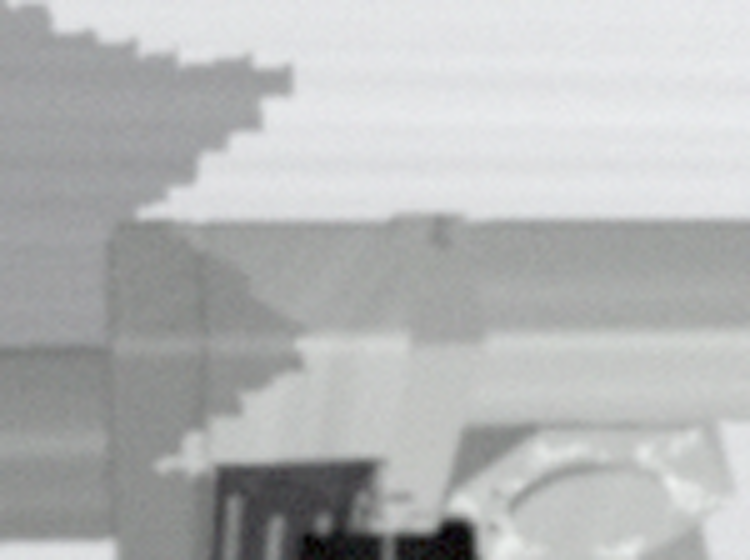

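>>> move_arm:
  series:
    - [-0.0025,0,-0.003,0]
    - [-0.004,0,-0.006,0]
    - [-0.004,-0.008,-0.006,0]
    - [-0.004,-0.016,-0.006,0]
    - [-0.004,-0.022,-0.006,0]
    - [-0.004,-0.022,-0.006,0]

```text
time: 13.45
ee_pos: [0.6139, 0.0374, 0.035]
eef_rot: [0.028, 0.944, 0.042, 0.326]
ft_force: [0.2, 0.2, 0.2]
width: 0.0004
```

```bash
python3 - <<'E'
from h import *
from st import st
st()
c=grab("wrist","w6"); crop(c,"w6",230,140,350,230,6,1.3)
c=grab("side","s6"); crop(c,"s6",230,215,330,290,7,1.5)
c=grab("top","t6"); crop(c,"t6",220,195,320,270,7,1.5)
E
```

```text
t 13.45 pos [0.6139 0.0374 0.035 ] q [ 0.086  0.221 -0.253  2.259  1.605  0.082 -0.206] F [0.2 0.2 0.2] w 0.0004
 tool x [-0.786  0.08  -0.613]
 tool y [0.025 0.995 0.097]
 tool z [ 0.618  0.06  -0.784]
 tilt deg 38.39 az 5.6
```

View pics/w6.png

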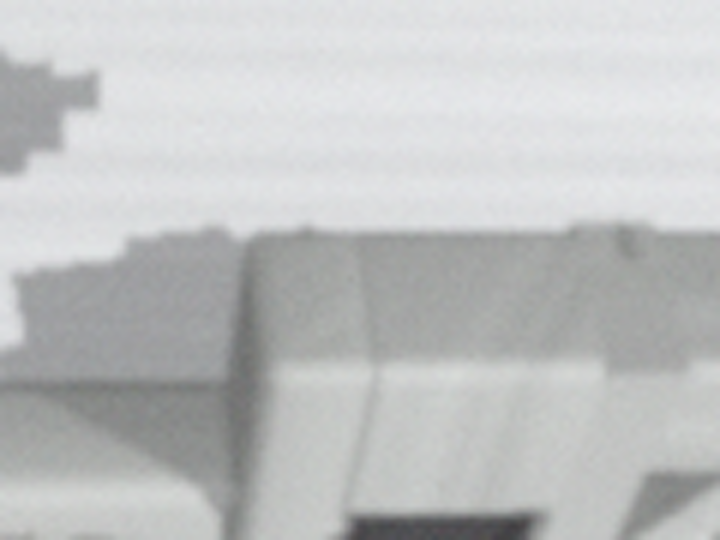

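View pics/s6.png

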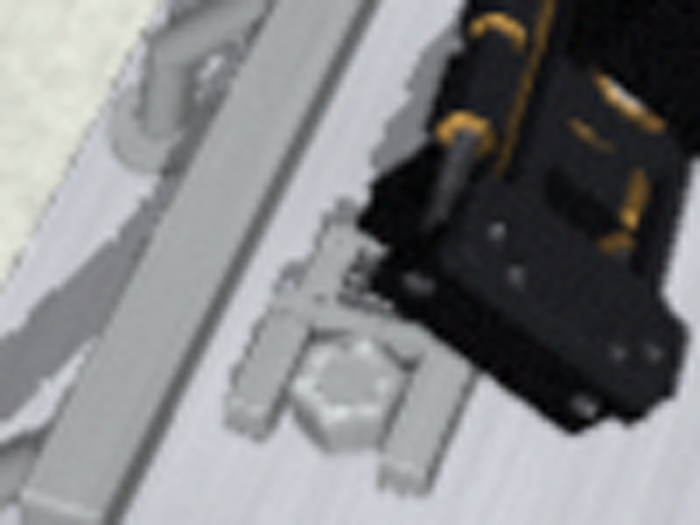

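```bash
python3 - <<'E'
from h import *
c=load("w6"); crop(c,"w6b",260,180,420,300,5,1.3)
c=load("side0"); crop(c,"s0b",230,215,330,290,7,1.5)
E
```

```text
(no output)
```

View pics/w6b.png

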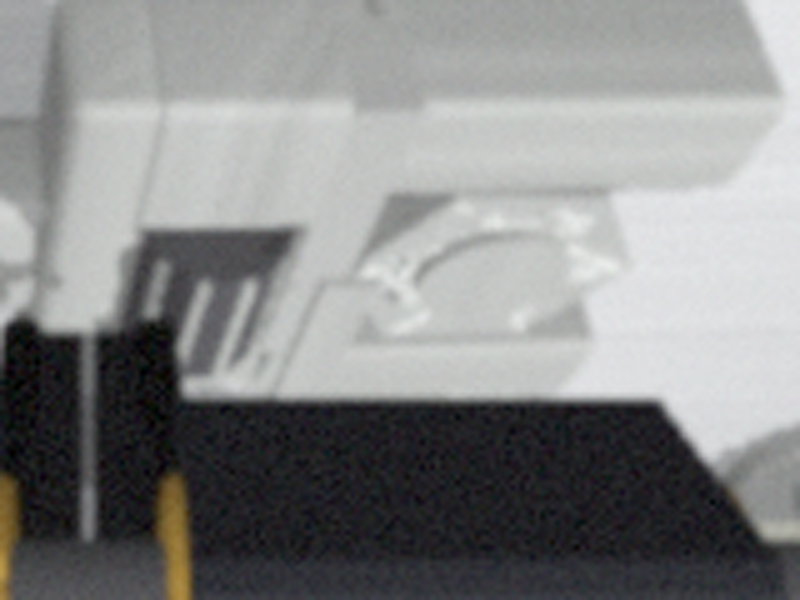

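View pics/s0b.png

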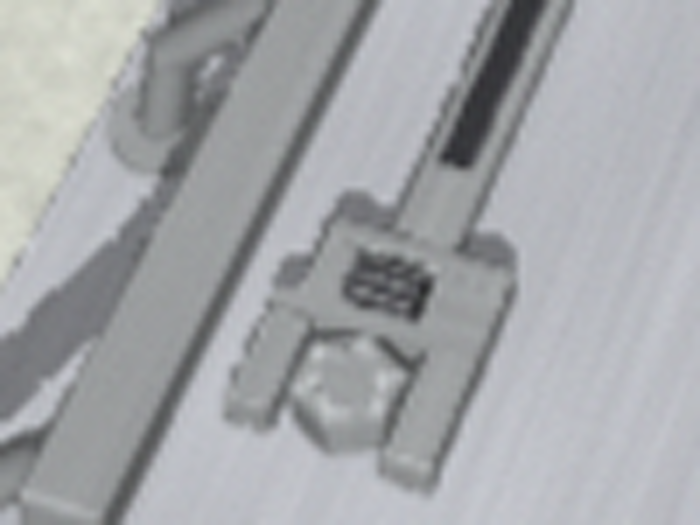

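```bash
python3 - <<'E'
from h import *
c=load("w6")
w=lambda u,v,z=.022: ray(c,260+(u+.5)/5-.5,180+(v+.5)/5-.5,z)
f1,f2=w(420,192),w(600,188); m1,m2=w(370,339),w(570,338)
print(f1,f2,m1,m2)
d=(f2-f1)[:2];d/=np.linalg.norm(d); nrm=np.array([-d[1],d[0]])
print("ang",np.degrees(np.arctan2(d[1],d[0])),"gap",[float(nrm@(m-f1)[:2]) for m in (m1,m2)])
n=w(495,265,.021); print("nut",n)
wl=[w(150,300,.027),w(265,300,.027)]; print("worm lr",wl)
E
```

```text
[0.59543717 0.07320203 0.022     ] [0.59807301 0.09280396 0.022     ] [0.62703501 0.07155792 0.022     ] [0.63200149 0.09686974 0.022     ]
ang 82.34146489315366 gap [-0.03153509003460436, -0.033083984726727925]
nut [0.61399115 0.0846222  0.021     ]
worm lr [array([0.6036124, 0.0444175, 0.027    ]), array([0.60605121, 0.05681513, 0.027     ])]
```

>>> move_arm:
  series:
    - [0.001,0.002,0.001,0]
    - [0.002,0.002,0.0025,0]
    - [0.003,0.002,0.0038,0]
    - [0.0036,0.002,0.0045,0]
    - [0.0036,0.002,0.0045,0]

```text
time: 14.1
ee_pos: [0.615, 0.0423, 0.0308]
eef_rot: [0.027, 0.944, 0.042, 0.327]
ft_force: [-1.9, 1.4, 6.5]
width: 0.0006
```

>>> move_arm:
  series:
    - [0.0006,0,0.0008,0]
    - [0.0006,0.002,0.0008,0]
    - [0.0006,0.004,0.0008,0]
    - [0.0006,0.006,0.0008,0]
    - [0.0006,0.008,0.0008,0]

```text
time: 14.6
ee_pos: [0.6159, 0.0477, 0.0312]
eef_rot: [0.028, 0.943, 0.041, 0.328]
ft_force: [-2.7, -5.1, 10.9]
width: 0.0006
```

>>> move_arm:
  series:
    - [0,0.002,0,0]
    - [0,0.004,0,0]
    - [0,0.006,0,0]

```text
time: 14.9
ee_pos: [0.6164, 0.0537, 0.0321]
eef_rot: [0.028, 0.943, 0.041, 0.328]
ft_force: [0.5, -6.0, 7.9]
width: 0.0004
```

>>> move_arm:
  series:
    - [0,0.002,0,0]
    - [0,0.004,0,0]
    - [0,0.006,0,0]

```text
time: 15.2
ee_pos: [0.6159, 0.0611, 0.0321]
eef_rot: [0.027, 0.944, 0.042, 0.328]
ft_force: [-0.6, -2.5, 5.2]
width: 0.0003
```

>>> move_arm:
  series:
    - [-0.0025,0,-0.003,0]
    - [-0.004,0,-0.006,0]
    - [-0.004,-0.008,-0.006,0]
    - [-0.004,-0.016,-0.006,0]
    - [-0.004,-0.022,-0.006,0]
    - [-0.004,-0.022,-0.006,0]

```text
time: 15.8
ee_pos: [0.6135, 0.0372, 0.0356]
eef_rot: [0.028, 0.944, 0.042, 0.326]
ft_force: [0.1, 0.1, -0.1]
width: 0.0007
```

```bash
python3 - <<'E'
from h import *
from st import st
st()
c=grab("wrist","w7"); crop(c,"w7b",260,180,420,300,5,1.3)
E
```

```text
t 15.8 pos [0.6135 0.0372 0.0356] q [ 0.127  0.222 -0.295  2.258  1.586  0.09  -0.182] F [ 0.1  0.1 -0.1] w 0.0007
 tool x [-0.786  0.08  -0.614]
 tool y [0.025 0.995 0.097]
 tool z [ 0.618  0.06  -0.784]
 tilt deg 38.4 az 5.6
```

View pics/w7b.png

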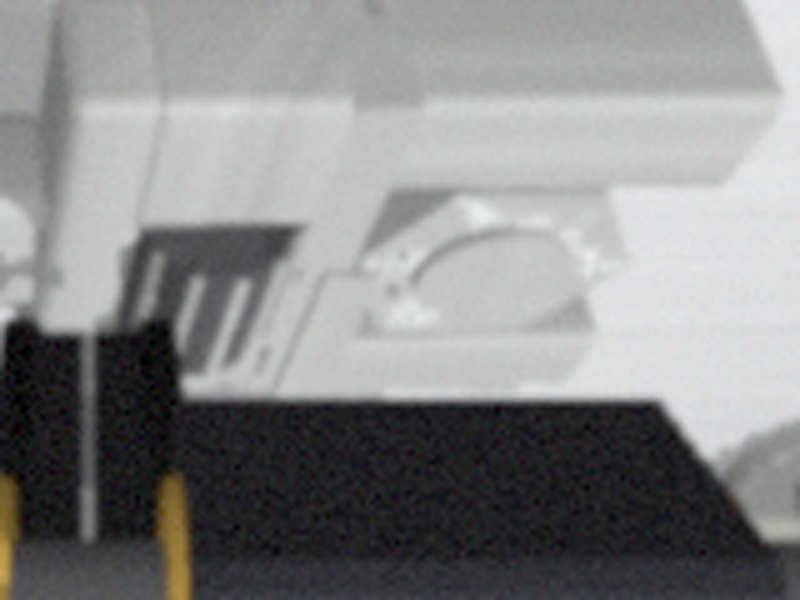

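```bash
cat > gap.py <<'E'
from h import *
def edge(c,u0,u1,v0,v1,sign):
    g=c["p"].astype(float).mean(2); out=[]
    prof=g[v0:v1,u0:u1].mean(1); d=np.diff(prof)*sign; i=int(np.argmax(d))
    if 0<i<len(d)-1:
        a,b,e=d[i-1],d[i],d[i+1]; i=i+(a-e)/(2*(a-2*b+e))
    return v0+i+.5, d.max()
if __name__=="__main__":
    import sys
    for n in sys.argv[1:]:
        c=load(n); g=c["p"].astype(float).mean(2)
        print(n,"fixed col",np.round(g[212:224,372:376].mean(1)).astype(int)," mov",np.round(g[240:254,336:344].mean(1)).astype(int), np.round(g[240:254,368:375].mean(1)).astype(int))
E
python3 gap.py w6 w7
```

```text
w6 fixed col [155 153 151 149 147 135 130 139 150 157 166 172]  mov [155 155 155 157 161 162 155 142 141 153 159 156 154 154] [150 146 140 135 132 131 133 141 153 159 157 156 153 152]
w7 fixed col [154 153 151 149 147 140 138 144 150 151 153 153]  mov [159 165 166 166 163 156 147 147 156 158 156 154 153 151] [147 141 136 134 133 137 146 157 159 156 155 154 151 152]
```

```bash
python3 - <<'E'
from h import *
for n,vf,vm in (("w6",216.8,247.4),("w7",216.7,245.9)):
    c=load(n); f=ray(c,374,vf,.022); m=ray(c,371,vm,.022); d=np.array([np.cos(np.radians(-8)),np.sin(np.radians(-8))])
    print(n,f,m,(m-f)[:2]@d)
c=load("w1")
g=c["p"].astype(float).mean(2); print(np.round(g[165:175,305:320].mean(1)),np.round(g[184:194,305:312].mean(1)),np.round(g[184:194,318:322].mean(1)))
E
```

```text
w6 [0.59713907 0.08960079 0.022     ] [0.6319208  0.09523815 0.022     ] 0.033658665669779035
w7 [0.59760562 0.08984452 0.022     ] [0.63073457 0.0951231  0.022     ] 0.0320719036889796
[150. 151. 148. 145. 140. 132. 128. 135. 144. 151.] [150. 158. 163. 160. 148. 138. 143. 150. 150. 148.] [150. 151. 148. 143. 138. 133. 142. 150. 150. 147.]
```

>>> move_arm:
  series:
    - [0.001,0.002,0.001,0]
    - [0.002,0.002,0.0025,0]
    - [0.003,0.002,0.0038,0]
    - [0.0042,0.002,0.0055,0]
    - [0.0042,0.002,0.0055,0]

```text
time: 16.35
ee_pos: [0.6147, 0.0422, 0.0303]
eef_rot: [0.027, 0.944, 0.042, 0.327]
ft_force: [-4.0, 1.3, 8.9]
width: 0.0004
```

>>> move_arm:
  series:
    - [0,0.002,0,0]
    - [0,0.004,0,0]
    - [0,0.006,0,0]

```text
time: 16.65
ee_pos: [0.615, 0.0456, 0.0307]
eef_rot: [0.028, 0.944, 0.041, 0.327]
ft_force: [-3.8, -5.8, 10.8]
width: 0.0
```

>>> move_arm:
  series:
    - [0.0003,0.002,0.0004,0]
    - [0.0003,0.004,0.0004,0]
    - [0.0003,0.006,0.0004,0]

```text
time: 16.95
ee_pos: [0.6159, 0.0521, 0.0317]
eef_rot: [0.028, 0.943, 0.041, 0.328]
ft_force: [-0.3, -5.4, 9.2]
width: 0.0005
```

>>> move_arm:
  series:
    - [0.0003,0.002,0.0004,0]
    - [0.0005,0.004,0.0006,0]
    - [0.0005,0.006,0.0006,0]

```text
time: 17.25
ee_pos: [0.6163, 0.0583, 0.0318]
eef_rot: [0.028, 0.943, 0.041, 0.328]
ft_force: [1.0, -1.9, 4.2]
width: 0.0002
```

>>> move_arm:
  series:
    - [-0.0025,0,-0.003,0]
    - [-0.004,0,-0.006,0]
    - [-0.004,-0.008,-0.006,0]
    - [-0.004,-0.016,-0.006,0]
    - [-0.004,-0.02,-0.006,0]
    - [-0.004,-0.02,-0.006,0]

```text
time: 17.85
ee_pos: [0.6131, 0.0377, 0.0347]
eef_rot: [0.028, 0.944, 0.042, 0.326]
ft_force: [0.1, -0.2, -0.3]
width: 0.0003
```

```bash
python3 - <<'E'
from h import *
from st import st
st()
c=grab("wrist","w8"); crop(c,"w8b",260,180,420,300,5,1.3)
E
python3 gap.py w7 w8
```

```text
t 17.85 pos [0.6131 0.0377 0.0347] q [ 0.16   0.227 -0.331  2.258  1.609  0.098 -0.2  ] F [ 0.1 -0.2 -0.3] w 0.0003
 tool x [-0.786  0.08  -0.614]
 tool y [0.025 0.995 0.097]
 tool z [ 0.618  0.061 -0.784]
 tilt deg 38.41 az 5.6
w7 fixed col [154 153 151 149 147 140 138 144 150 151 153 153]  mov [159 165 166 166 163 156 147 147 156 158 156 154 153 151] [147 141 136 134 133 137 146 157 159 156 155 154 151 152]
w8 fixed col [157 156 155 153 150 150 147 142 141 151 162 166]  mov [147 151 161 167 162 155 153 152 154 158 158 155 152 152] [150 148 143 139 135 133 137 147 156 158 155 154 153 151]
```

View pics/w8b.png

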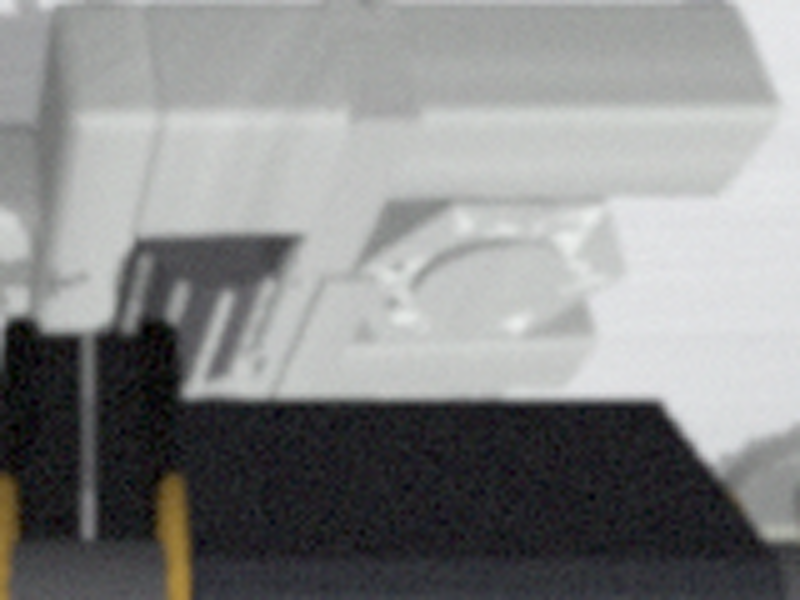

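>>> move_arm:
  series:
    - [0.001,0.0,0.001,0]
    - [0.002,0.0,0.0025,0]
    - [0.003,0.0,0.0038,0]
    - [0.0042,0.0,0.0055,0]
    - [0.0042,0.0,0.0055,0]

```text
time: 18.4
ee_pos: [0.6143, 0.0398, 0.0292]
eef_rot: [0.027, 0.944, 0.042, 0.327]
ft_force: [-4.1, -1.8, 8.9]
width: 0.0005
```

>>> move_arm:
  series:
    - [0,0.002,0,0]
    - [0,0.004,0,0]
    - [0,0.006,0,0]

```text
time: 18.7
ee_pos: [0.6146, 0.0424, 0.0297]
eef_rot: [0.029, 0.943, 0.04, 0.328]
ft_force: [-4.4, -9.5, 10.9]
width: 0.0003
```

>>> move_arm:
  series:
    - [0.0003,0.002,0.0004,0]
    - [0.0003,0.004,0.0004,0]
    - [0.0003,0.006,0.0004,0]

```text
time: 19.0
ee_pos: [0.616, 0.0488, 0.0311]
eef_rot: [0.029, 0.943, 0.04, 0.329]
ft_force: [-2.2, -8.0, 13.3]
width: 0.0005
```

>>> move_arm:
  series:
    - [0.0003,0.002,0.0004,0]
    - [0.0005,0.004,0.0006,0]
    - [0.0005,0.006,0.0006,0]

```text
time: 19.3
ee_pos: [0.6171, 0.0548, 0.0318]
eef_rot: [0.029, 0.943, 0.04, 0.33]
ft_force: [1.0, -7.6, 13.8]
width: 0.0005
```

>>> move_arm:
  series:
    - [-0.0025,0,-0.003,0]
    - [-0.004,0,-0.006,0]
    - [-0.004,-0.008,-0.006,0]
    - [-0.004,-0.016,-0.006,0]
    - [-0.004,-0.02,-0.006,0]
    - [-0.004,-0.02,-0.006,0]

```text
time: 19.9
ee_pos: [0.6126, 0.0358, 0.0334]
eef_rot: [0.028, 0.944, 0.042, 0.326]
ft_force: [-1.0, 0.2, 0.2]
width: 0.0006
```

```bash
python3 - <<'E'
from h import *
from st import st
st()
c=grab("wrist","w9"); crop(c,"w9b",260,180,420,300,5,1.3)
E
python3 gap.py w8 w9
```

```text
t 19.9 pos [0.6126 0.0358 0.0334] q [ 0.195  0.232 -0.363  2.258  1.636  0.102 -0.219] F [-1.   0.2  0.2] w 0.0006
 tool x [-0.786  0.08  -0.614]
 tool y [0.025 0.995 0.097]
 tool z [ 0.618  0.061 -0.784]
 tilt deg 38.41 az 5.6
w8 fixed col [157 156 155 153 150 150 147 142 141 151 162 166]  mov [147 151 161 167 162 155 153 152 154 158 158 155 152 152] [150 148 143 139 135 133 137 147 156 158 155 154 153 151]
w9 fixed col [153 154 155 156 157 155 153 151 149 146 138 140]  mov [156 150 147 150 154 156 157 154 149 147 153 158 157 154] [152 152 153 153 156 154 148 141 140 147 158 159 156 155]
```

View pics/w9b.png

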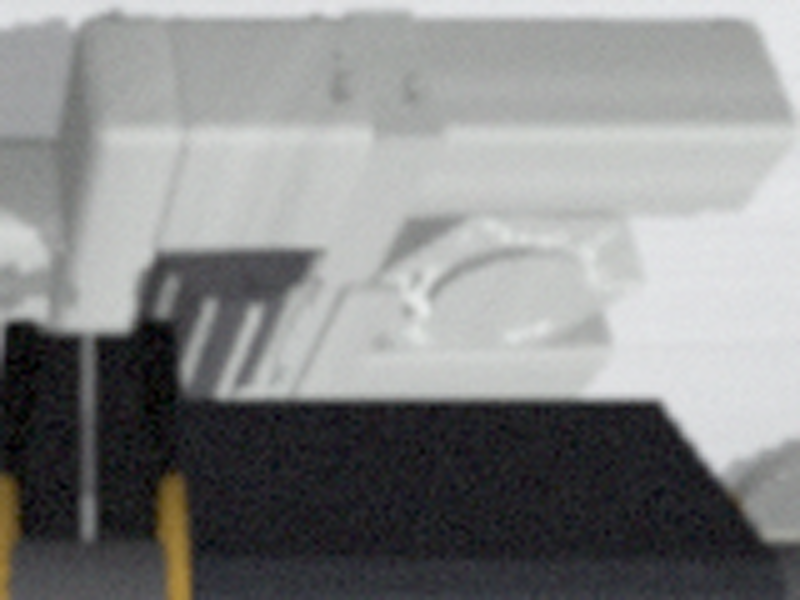

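>>> move_arm:
  series:
    - [0.001,0.002,0.001,0]
    - [0.002,0.004,0.0025,0]
    - [0.003,0.004,0.0038,0]
    - [0.0045,0.004,0.0058,0]
    - [0.0045,0.004,0.0058,0]

```text
time: 20.45
ee_pos: [0.6143, 0.0414, 0.0286]
eef_rot: [0.027, 0.943, 0.041, 0.328]
ft_force: [-12.1, -3.8, 20.5]
width: 0.0003
```

>>> move_arm:
  series:
    - [0,0.002,0,0]
    - [0,0.004,0,0]

```text
time: 20.65
ee_pos: [0.6143, 0.0422, 0.0288]
eef_rot: [0.029, 0.943, 0.039, 0.328]
ft_force: [-13.6, -13.9, 18.6]
width: 0.0004
```

>>> move_arm:
  series:
    - [0,0.002,0,0]
    - [0,0.004,0,0]

```text
time: 20.85
ee_pos: [0.6148, 0.045, 0.0293]
eef_rot: [0.03, 0.943, 0.039, 0.329]
ft_force: [-4.2, -14.4, 12.4]
width: 0.0003
```

>>> move_arm:
  series:
    - [0,0.002,0,0]
    - [0,0.004,0,0]

```text
time: 21.05
ee_pos: [0.6159, 0.0494, 0.0307]
eef_rot: [0.03, 0.943, 0.039, 0.329]
ft_force: [-6.6, -12.6, 19.0]
width: 0.0006
```

>>> move_arm:
  series:
    - [0,0.002,0,0]
    - [0,0.004,0,0]

```text
time: 21.25
ee_pos: [0.6163, 0.0528, 0.0313]
eef_rot: [0.03, 0.943, 0.038, 0.33]
ft_force: [-2.2, -14.8, 15.9]
width: 0.0001
```

>>> move_arm:
  series:
    - [-0.003,-0.004,-0.006,0]
    - [-0.003,-0.004,-0.02,0]
    - [-0.003,-0.004,-0.05,0]
    - [-0.003,-0.02,-0.09,0]
    - [-0.003,-0.05,-0.12,0]
    - [-0.003,-0.06,-0.12,0]

```text
time: 21.85
ee_pos: [0.573, 0.0255, 0.0787]
eef_rot: [0.033, 0.946, 0.035, 0.321]
ft_force: [-0.2, -0.7, -0.5]
width: 0.0008
```

```bash
python3 - <<'E'
from h import *
from st import st
st()
c=grab("wrist","w10"); cv2.imwrite("pics/w10.png",c["p"][:,:,::-1]); crop(c,"w10b",250,110,400,222,5,1.3)
E
```

```text
t 21.85 pos [0.573  0.0255 0.0787] q [ 0.367  0.056 -0.522  2.313  0.532  0.142  0.854] F [-0.2 -0.7 -0.5] w 0.0008
 tool x [-0.792  0.084 -0.605]
 tool y [0.039 0.995 0.087]
 tool z [ 0.61   0.045 -0.791]
 tilt deg 37.69 az 4.2
```

View pics/w10.png

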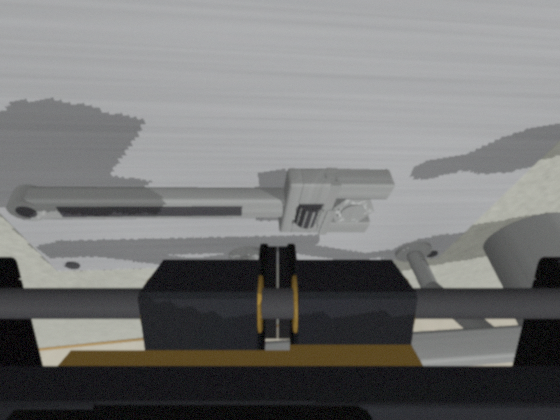

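View pics/w10b.png

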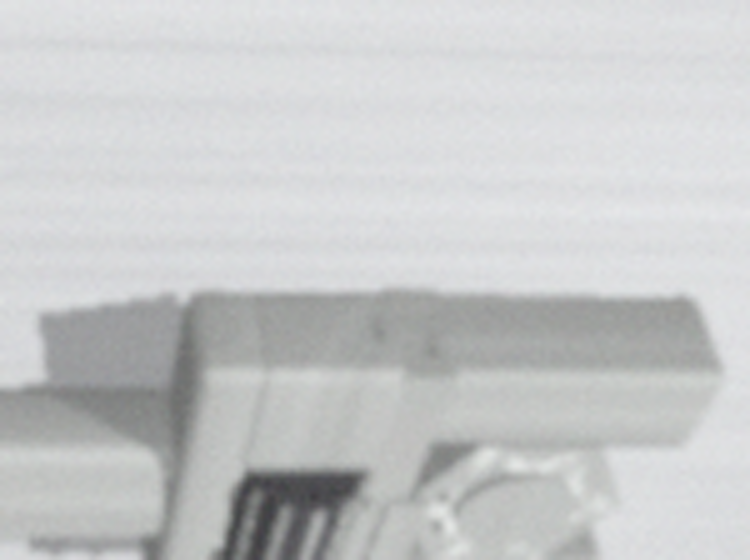

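```bash
python3 - <<'E'
from h import *
c=load("w10"); crop(c,"w10c",290,160,410,250,6,1.3)
s=grab("side","s10"); crop(s,"s10",230,205,330,280,7,1.5)
t=grab("top","t10"); crop(t,"t10",220,195,360,270,5,1.5)
print("hole",ray(c,25,208,.02)); 
for u in (60,150,240): print(ray(c,u,189 if u<200 else 190,.02).round(4))
E
```

```text
hole [ 0.57699936 -0.135908    0.02      ]
[ 0.5621 -0.105   0.02  ]
[ 0.5698 -0.0528  0.02  ]
[0.5791 0.003  0.02  ]
```

View pics/w10c.png

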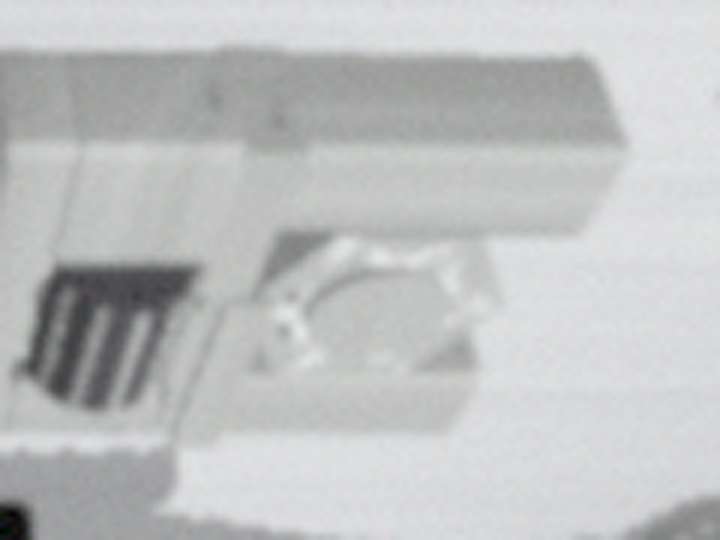

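View pics/s10.png

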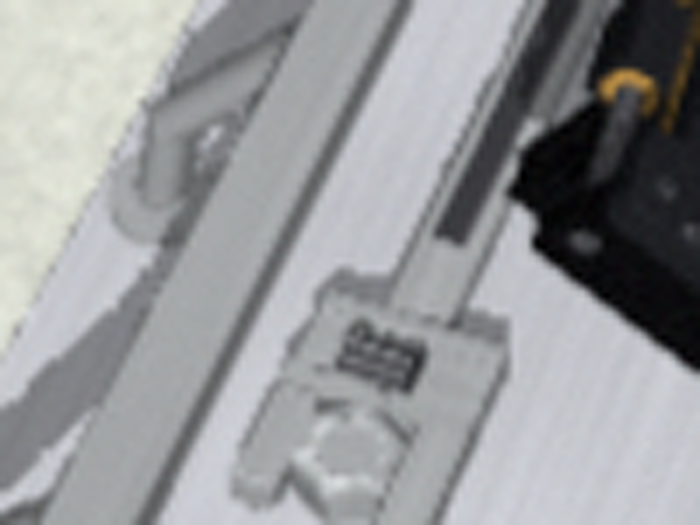

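View pics/t10.png

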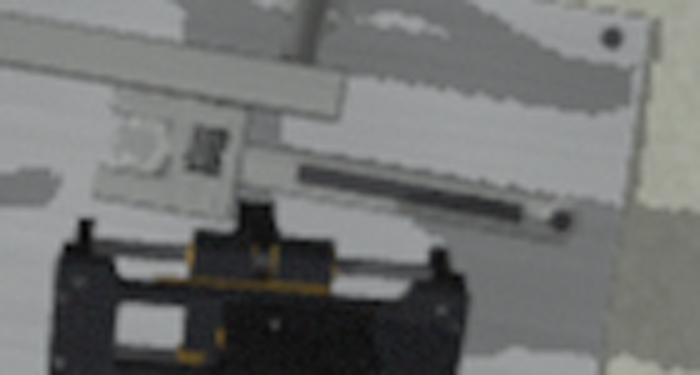

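```bash
python3 - <<'E'
from h import *
c=load("w10"); w=lambda u,v,z=.022: ray(c,290+(u+.5)/6-.5,160+(v+.5)/6-.5,z)
f1,f2=w(300,234),w(570,234); m1,m2=w(260,373),w(470,373)
d=(f2-f1)[:2];d/=np.linalg.norm(d);n=np.array([d[1],-d[0]])
print(np.degrees(np.arctan2(d[1],d[0])),[(m-f1)[:2]@n for m in(m1,m2)],"nut",w(385,308,.021),f1,f2)
T=load("t10"); q=lambda u,v,z: ray(T,220+(u+.5)/5-.5,195+(v+.5)/5-.5,z)
hole=q(562,220,.02); nut=q(140,142,.021); print("top hole",hole,"nut",nut, "ang",np.degrees(np.arctan2(*(nut-hole)[:2][::-1])))
T=load("top0"); q=lambda u,v,z: ray(T,180+(u+.5)/4-.5,170+(v+.5)/4-.5,z)
hole=q(612,275,.02); nut=q(275,213,.021); print("top0",hole,nut,"ang",np.degrees(np.arctan2(*(nut-hole)[:2][::-1])))
# handle edges in top10
E
```

```text
81.25089947585758 [np.float64(0.02907585839962992), np.float64(0.02957467151785665)] nut [0.6146311  0.08352705 0.021     ] [0.59615466 0.07059367 0.022     ] [0.6012228  0.10352536 0.022     ]
top hole [ 0.58272522 -0.13542076  0.02      ] nut [0.61713899 0.08582036 0.021     ] ang 81.15856854966117
top0 [ 0.58336133 -0.13704404  0.02      ] [0.61752719 0.08381297 0.021     ] ang 81.20623623208945
```

>>> move_arm:
  series:
    - [0.004,-0.016,-0.043,0]
    - [0.008,-0.032,-0.086,0]
    - [0.012,-0.048,-0.129,0]
    - [0.016,-0.064,-0.171,0]
    - [0.06,-0.064,-0.2,0]
    - [0.1,-0.064,-0.23,0]
    - [0.2,-0.065,-0.3,0]
    - [0.2,-0.065,-0.3,0]

```text
time: 22.8
ee_pos: [0.4413, -0.0565, 0.186]
eef_rot: [0.039, 0.952, 0.034, 0.302]
ft_force: [-18.8, 6.6, 18.5]
width: 0.0003
```

```bash
python3 st.py
```

```text
t 22.8 pos [ 0.4413 -0.0565  0.186 ] q [ 0.758 -0.5   -0.496  2.416 -0.695  0.672  2.177] F [-18.8   6.6  18.5] w 0.0003
 tool x [-0.814  0.095 -0.573]
 tool y [0.054 0.995 0.089]
 tool z [ 0.578  0.041 -0.815]
 tilt deg 35.44 az 4.1
```

>>> move_arm:
  series:
    - [-0.02,0.002,-0.003,0]
    - [-0.04,0.004,-0.006,0]

```text
time: 23.0
ee_pos: [0.4721, -0.0521, 0.2161]
eef_rot: [0.035, 0.951, 0.036, 0.304]
ft_force: [0.5, -0.3, 0.0]
width: 0.0004
```

```bash
python3 - <<'E'
from h import *
from st import st
st()
for n in("side","top"):
    c=grab(n,n+"11"); cv2.imwrite(f"pics/{n}11.png",c["p"][:,:,::-1])
E
```

```text
t 23.0 pos [ 0.4721 -0.0521  0.2161] q [ 0.765 -0.451 -0.52   2.32  -0.639  0.696  2.11 ] F [ 0.5 -0.3  0. ] w 0.0004
 tool x [-0.813  0.088 -0.576]
 tool y [0.044 0.995 0.09 ]
 tool z [ 0.581  0.048 -0.813]
 tilt deg 35.66 az 4.7
```

View pics/side11.png

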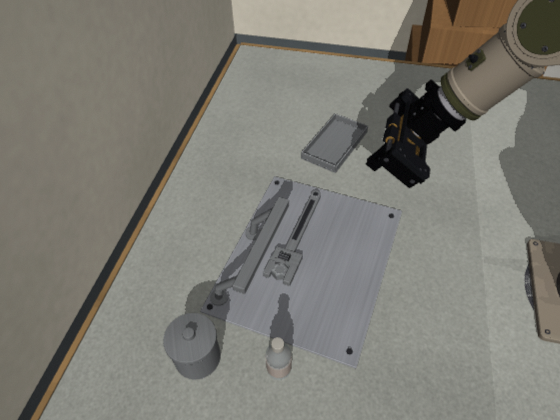

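View pics/top11.png

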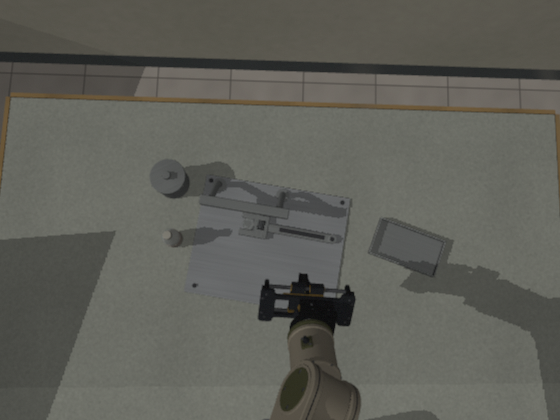

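>>> move_arm:
  series:
    - [-0.0125,-0.011,0.0315,0]
    - [-0.025,-0.022,0.063,0]
    - [-0.0375,-0.033,0.0945,0]
    - [-0.05,-0.044,0.126,0]
    - [-0.0625,-0.055,0.1575,0]
    - [-0.075,-0.066,0.189,0]
    - [-0.075,-0.066,0.189,0]

```text
time: 23.8
ee_pos: [0.6415, -0.1109, 0.0955]
eef_rot: [0.032, 0.952, 0.04, 0.303]
ft_force: [-0.8, -0.3, 0.6]
width: 0.0003
```

```bash
python3 st.py
```

```text
t 23.8 pos [ 0.6415 -0.1109  0.0955] q [ 0.751  0.237 -0.603  2.065 -0.137  0.285  1.825] F [-0.8 -0.3  0.6] w 0.0003
 tool x [-0.815  0.085 -0.574]
 tool y [0.037 0.995 0.095]
 tool z [ 0.579  0.056 -0.814]
 tilt deg 35.55 az 5.5
```

>>> move_arm:
  series:
    - [0.01,-0.002,0.009,0]
    - [0.02,-0.004,0.018,0]
    - [0.03,-0.006,0.027,0]
    - [0.04,-0.008,0.037,0]
    - [0.04,-0.008,0.037,0]

```text
time: 24.3
ee_pos: [0.6282, -0.1128, 0.0447]
eef_rot: [0.031, 0.951, 0.039, 0.304]
ft_force: [-0.5, 0.2, -0.4]
width: 0.0003
```

```bash
python3 - <<'E'
from h import *
from st import st
st()
c=grab("side","s12"); crop(c,"s12",250,160,390,265,5,1.5)
c=grab("wrist","w12"); crop(c,"w12",160,120,400,300,3,1.3)
E
```

```text
t 24.3 pos [ 0.6282 -0.1128  0.0447] q [ 0.737  0.308 -0.581  2.124 -0.114  0.162  1.842] F [-0.5  0.2 -0.4] w 0.0003
 tool x [-0.814  0.083 -0.576]
 tool y [0.036 0.995 0.092]
 tool z [ 0.58   0.054 -0.813]
 tilt deg 35.65 az 5.4
```

View pics/s12.png

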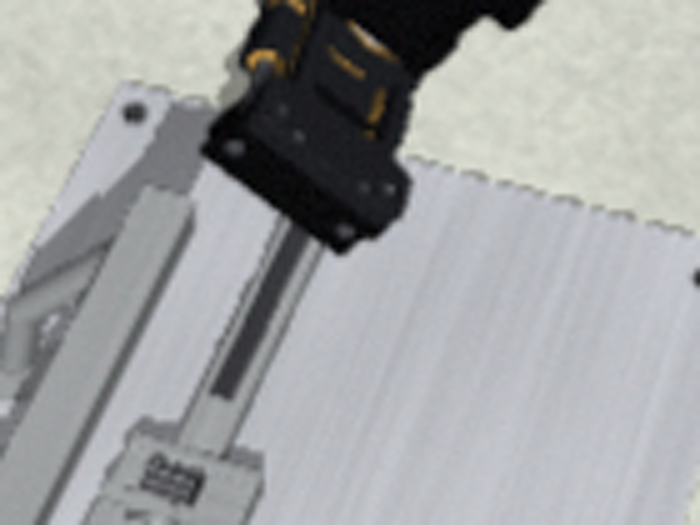

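View pics/w12.png

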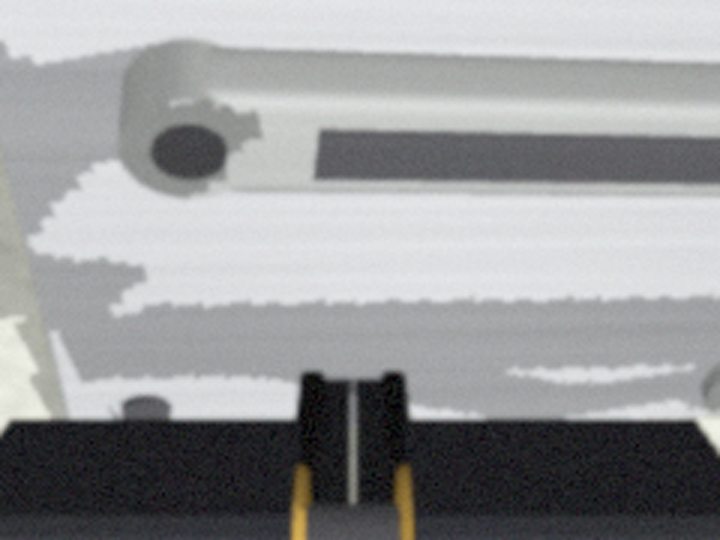

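>>> move_arm:
  series:
    - [0.006,-0.001,0.007,0]
    - [0.012,-0.003,0.014,0]
    - [0.0175,-0.004,0.02,0]
    - [0.0175,-0.004,0.02,0]

```text
time: 24.8
ee_pos: [0.6269, -0.1154, 0.0187]
eef_rot: [0.032, 0.951, 0.038, 0.305]
ft_force: [0.3, 0.1, 0.1]
width: 0.0001
```

```bash
python3 - <<'E'
from h import *
from st import st
st()
c=grab("wrist","w13"); crop(c,"w13",160,120,400,300,3,1.3)
E
```

```text
t 24.8 pos [ 0.6269 -0.1154  0.0187] q [ 0.717  0.36  -0.555  2.136 -0.099  0.1    1.847] F [0.3 0.1 0.1] w 0.0001
 tool x [-0.812  0.084 -0.577]
 tool y [0.037 0.995 0.093]
 tool z [ 0.582  0.054 -0.811]
 tilt deg 35.78 az 5.3
```

View pics/w13.png

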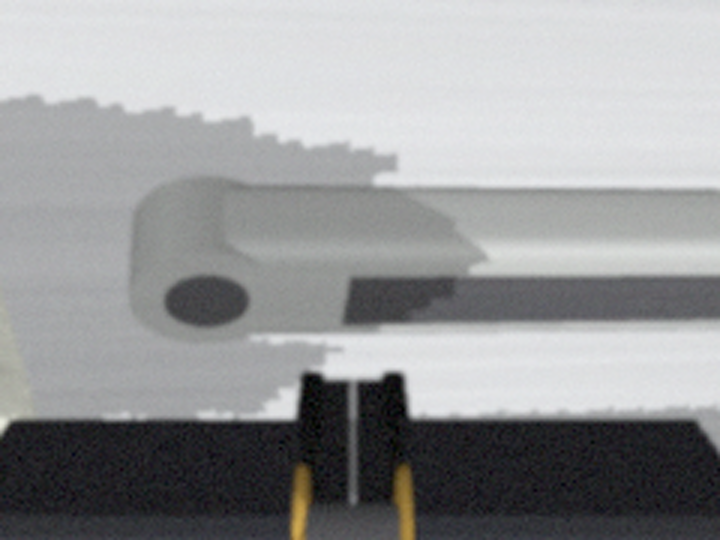

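>>> move_arm:
  series:
    - [0.004,0,-0.002,0]
    - [0.008,0,-0.004,0]
    - [0.0106,-0.0005,-0.0058,0]
    - [0.0106,-0.0005,-0.0058,0]

```text
time: 25.25
ee_pos: [0.6154, -0.1158, 0.019]
eef_rot: [0.032, 0.951, 0.038, 0.306]
ft_force: [0.4, 0.1, 1.1]
width: 0.0007
```

```bash
python3 st.py
```

```text
t 25.25 pos [ 0.6154 -0.1158  0.019 ] q [ 0.76   0.346 -0.591  2.162 -0.105  0.092  1.861] F [0.4 0.1 1.1] w 0.0007
 tool x [-0.811  0.084 -0.579]
 tool y [0.037 0.995 0.092]
 tool z [ 0.584  0.053 -0.81 ]
 tilt deg 35.89 az 5.2
```

>>> move_arm:
  series:
    - [0.005,0,-0.003,0]
    - [0.01,0.001,-0.0063,0]
    - [0.015,0.0015,-0.0095,0]
    - [0.02,0.002,-0.013,0]
    - [0.0245,0.003,-0.016,0]
    - [0.0285,0.0037,-0.019,0]

```text
time: 25.85
ee_pos: [0.5819, -0.1104, 0.0186]
eef_rot: [0.032, 0.951, 0.038, 0.306]
ft_force: [4.1, -0.6, 2.3]
width: 0.0003
```

```bash
python3 st.py
```

```text
t 25.85 pos [ 0.5819 -0.1104  0.0186] q [ 0.883  0.306 -0.703  2.238 -0.127  0.07   1.893] F [ 4.1 -0.6  2.3] w 0.0003
 tool x [-0.81   0.083 -0.58 ]
 tool y [0.037 0.995 0.092]
 tool z [ 0.585  0.053 -0.809]
 tilt deg 35.96 az 5.2
```

>>> move_arm:
  series:
    - [0.0045,0.0015,-0.003,0]
    - [0.009,0.003,-0.006,0]
    - [0.0135,0.0045,-0.009,0]
    - [0.018,0.006,-0.012,0]
    - [0.022,0.0077,-0.015,0]

```text
time: 26.35
ee_pos: [0.5546, -0.1018, 0.0195]
eef_rot: [0.031, 0.951, 0.039, 0.304]
ft_force: [3.2, -0.2, -0.2]
width: 0.0005
```

```bash
python3 - <<'E'
from h import *
from st import st
st()
c=grab("side","s14"); crop(c,"s14",230,160,390,280,5,1.5)
E
```

```text
t 26.35 pos [ 0.5546 -0.1018  0.0195] q [ 0.978  0.265 -0.795  2.297 -0.229  0.066  1.987] F [ 3.2 -0.2 -0.2] w 0.0005
 tool x [-0.813  0.083 -0.576]
 tool y [0.036 0.995 0.093]
 tool z [ 0.581  0.055 -0.812]
 tilt deg 35.68 az 5.4
```

View pics/s14.png

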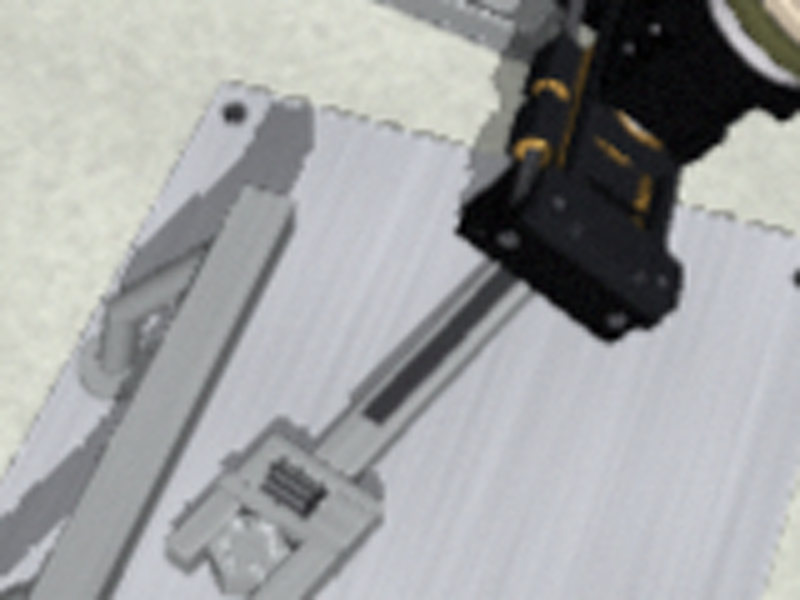

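>>> move_arm:
  series:
    - [0.0045,0.0022,-0.0025,0]
    - [0.009,0.0045,-0.005,0]
    - [0.0135,0.007,-0.0077,0]
    - [0.018,0.0093,-0.0105,0]
    - [0.022,0.0115,-0.013,0]

```text
time: 26.9
ee_pos: [0.5307, -0.09, 0.0196]
eef_rot: [0.033, 0.951, 0.039, 0.305]
ft_force: [3.5, -2.2, 3.4]
width: 0.0003
```

```bash
python3 st.py
```

```text
t 26.9 pos [ 0.5307 -0.09    0.0196] q [ 0.941  0.195 -0.763  2.361 -0.889  0.065  2.603] F [ 3.5 -2.2  3.4] w 0.0003
 tool x [-0.812  0.087 -0.577]
 tool y [0.04  0.995 0.094]
 tool z [ 0.582  0.053 -0.811]
 tilt deg 35.77 az 5.2
```

>>> move_arm:
  series:
    - [0,0,0,0.1]
    - [0,0,0,0.2]

```text
time: 27.1
ee_pos: [0.53, -0.0898, 0.0188]
eef_rot: [0.127, 0.943, 0.069, 0.298]
ft_force: [0.8, -2.3, 0.0]
width: 0.0003
```

```bash
python3 st.py
```

```text
t 27.1 pos [ 0.53   -0.0898  0.0188] q [ 0.908  0.19  -0.729  2.363 -0.967  0.071  2.477] F [ 0.8 -2.3  0. ] w 0.0003
 tool x [-0.789  0.282 -0.545]
 tool y [0.199 0.958 0.206]
 tool z [ 0.581  0.054 -0.812]
 tilt deg 35.68 az 5.4
```

>>> move_arm:
  series:
    - [0.0045,0.002,-0.0023,0.05]
    - [0.009,0.004,-0.0046,0.1]
    - [0.0135,0.0057,-0.007,0.15]
    - [0.0173,0.0074,-0.0092,0.15]

```text
time: 27.5
ee_pos: [0.5124, -0.0785, 0.0183]
eef_rot: [0.197, 0.931, 0.091, 0.293]
ft_force: [0.8, -3.2, 1.1]
width: 0.0008
```

```bash
python3 st.py
```

```text
t 27.5 pos [ 0.5124 -0.0785  0.0183] q [ 0.951  0.153 -0.788  2.407 -1.17   0.068  2.507] F [ 0.8 -3.2  1.1] w 0.0008
 tool x [-0.751  0.42  -0.509]
 tool y [0.314 0.906 0.284]
 tool z [ 0.581  0.054 -0.812]
 tilt deg 35.68 az 5.3
```

```bash
python3 - <<'E'
from h import *
c=grab("side","s15"); crop(c,"s15",230,160,390,280,5,1.5)
E
```

```text
(no output)
```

View pics/s15.png

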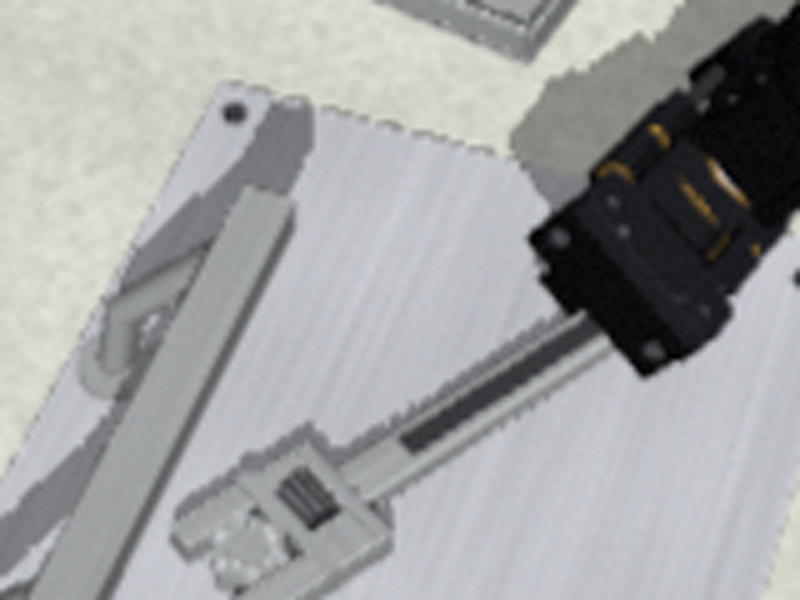

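```bash
cat > ang.py <<'E'
from h import *
def sl(name,a,b,x0,y0,s,z=.02):
    c=load(name); A=ray(c,x0+(a[0]+.5)/s-.5,y0+(a[1]+.5)/s-.5,z);B=ray(c,x0+(b[0]+.5)/s-.5,y0+(b[1]+.5)/s-.5,z)
    d=A-B; print(name,A.round(4),B.round(4),"ang",np.degrees(np.arctan2(d[1],d[0])).round(2))
E
python3 - <<'E'
from ang import *
# start slot from s0a crop (200,170,x4): head end (383,272), far end (450,120)
sl("side0",(383,272),(450,120),200,170,4)
sl("s15",(408,443),(590,330),230,160,5)
E
```

```text
side0 [5.996e-01 3.000e-04 2.000e-02] [ 0.5849 -0.1133  0.02  ] ang 82.59
s15 [0.5614 0.0201 0.02  ] [ 0.4953 -0.0561  0.02  ] ang 49.04
```

>>> move_arm:
  series:
    - [0.004,0.002,-0.0018,0.03]
    - [0.008,0.004,-0.0036,0.06]
    - [0.0117,0.006,-0.0053,0.1]
    - [0.0117,0.006,-0.0053,0.1]

```text
time: 27.95
ee_pos: [0.5062, -0.07, 0.0211]
eef_rot: [0.242, 0.921, 0.106, 0.285]
ft_force: [0.5, -0.2, 0.3]
width: 0.0004
```

```bash
python3 st.py; python3 - <<'E'
from h import *
c=grab("side","s16"); crop(c,"s16",230,180,390,300,5,1.5)
E
```

```text
t 27.95 pos [ 0.5062 -0.07    0.0211] q [ 1.06   0.144 -0.911  2.416 -0.916  0.066  2.144] F [ 0.5 -0.2  0.3] w 0.0004
 tool x [-0.72   0.507 -0.473]
 tool y [0.386 0.86  0.334]
 tool z [ 0.577  0.058 -0.815]
 tilt deg 35.42 az 5.8
```

View pics/s16.png

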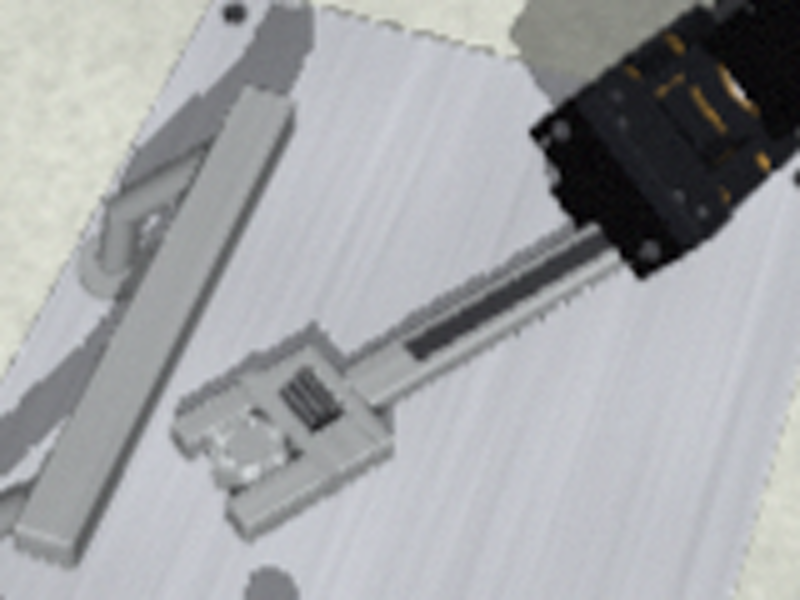

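```bash
python3 - <<'E'
from ang import *
sl("s16",(412,355),(598,243),230,180,5)
sl("s16",(345,362),(580,222),230,180,5)
E
```

```text
s16 [0.5586 0.0257 0.02  ] [ 0.4909 -0.0497  0.02  ] ang 48.1
s16 [0.5852 0.0353 0.02  ] [ 0.5001 -0.0596  0.02  ] ang 48.1
```

>>> move_arm:
  series:
    - [-0.0047,-0.0015,0.002,0]
    - [-0.006,0.012,0.009,0]
    - [-0.0075,0.027,0.017,0]
    - [-0.009,0.042,0.024,0]
    - [-0.0107,0.056,0.0316,0]
    - [-0.0107,0.056,0.0316,0]

```text
time: 28.6
ee_pos: [0.5399, -0.0399, 0.0163]
eef_rot: [0.242, 0.923, 0.106, 0.28]
ft_force: [0.2, -0.6, -1.0]
width: 0.0004
```

```bash
python3 st.py; python3 - <<'E'
from h import *
c=grab("side","s17"); crop(c,"s17",230,180,390,300,5,1.5)
c=grab("wrist","w17"); crop(c,"w17",160,120,400,300,3,1.3)
E
```

```text
t 28.6 pos [ 0.5399 -0.0399  0.0163] q [ 0.247  0.136 -0.205  2.382 -1.211  0.067  2.301] F [ 0.2 -0.6 -1. ] w 0.0004
 tool x [-0.726  0.506 -0.466]
 tool y [0.387 0.86  0.332]
 tool z [ 0.569  0.06  -0.82 ]
 tilt deg 34.9 az 6.1
```

View pics/s17.png

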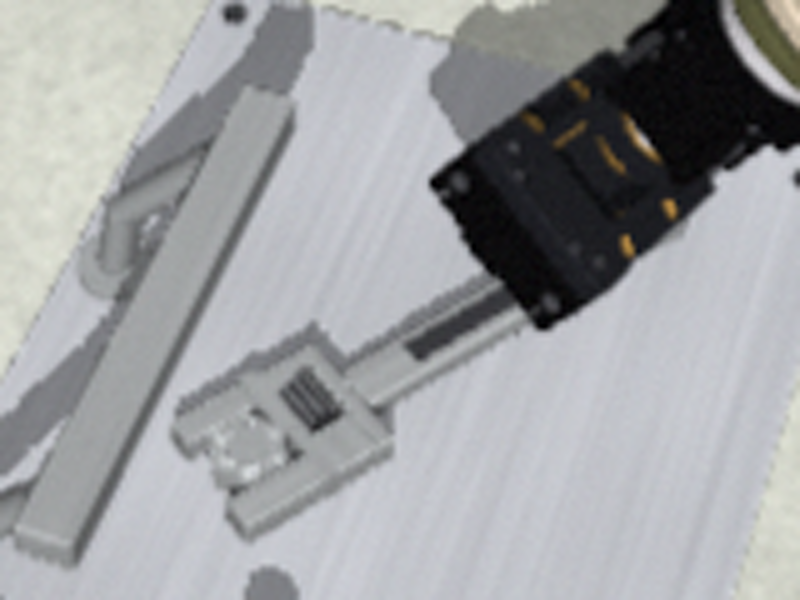

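View pics/w17.png

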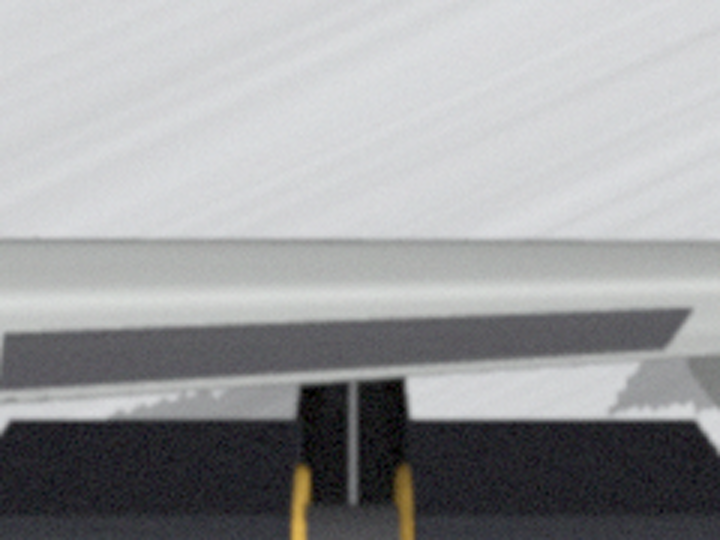

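>>> move_arm:
  series:
    - [0.003,0.002,-0.003,0]
    - [0.006,0.003,-0.0045,0]
    - [0.009,0.004,-0.006,0]
    - [0.012,0.005,-0.0075,0]
    - [0.0143,0.006,-0.0087,0]
    - [0.0143,0.006,-0.0087,0]

```text
time: 29.3
ee_pos: [0.528, -0.0304, 0.02]
eef_rot: [0.243, 0.922, 0.106, 0.28]
ft_force: [1.2, -2.0, 0.3]
width: 0.0006
```

```bash
python3 st.py
```

```text
t 29.3 pos [ 0.528  -0.0304  0.02  ] q [ 0.132  0.095 -0.116  2.416 -1.174  0.065  2.23 ] F [ 1.2 -2.   0.3] w 0.0006
 tool x [-0.724  0.508 -0.466]
 tool y [0.389 0.859 0.332]
 tool z [ 0.569  0.06  -0.82 ]
 tilt deg 34.9 az 6.0
```

>>> move_arm:
  series:
    - [0.0015,0.0026,0.0002,0]
    - [0.003,0.0052,0.0004,0]
    - [0.0046,0.0078,0.0005,0]
    - [0.0061,0.0103,0.0007,0]
    - [0.0061,0.0103,0.0007,0]

```text
time: 29.8
ee_pos: [0.531, -0.0197, 0.0219]
eef_rot: [0.243, 0.923, 0.107, 0.279]
ft_force: [-0.5, -2.2, 5.9]
width: 0.0005
```

```bash
python3 st.py; python3 - <<'E'
from h import *
c=grab("side","s18"); crop(c,"s18",230,180,390,300,5,1.5)
E
```

```text
t 29.8 pos [ 0.531  -0.0197  0.0219] q [-1.000e-02  8.900e-02 -1.000e-03  2.415e+00 -1.049e+00  6.500e-02
  2.075e+00] F [-0.5 -2.2  5.9] w 0.0005
 tool x [-0.727  0.508 -0.462]
 tool y [0.389 0.859 0.334]
 tool z [ 0.567  0.063 -0.821]
 tilt deg 34.77 az 6.3
```

View pics/s18.png

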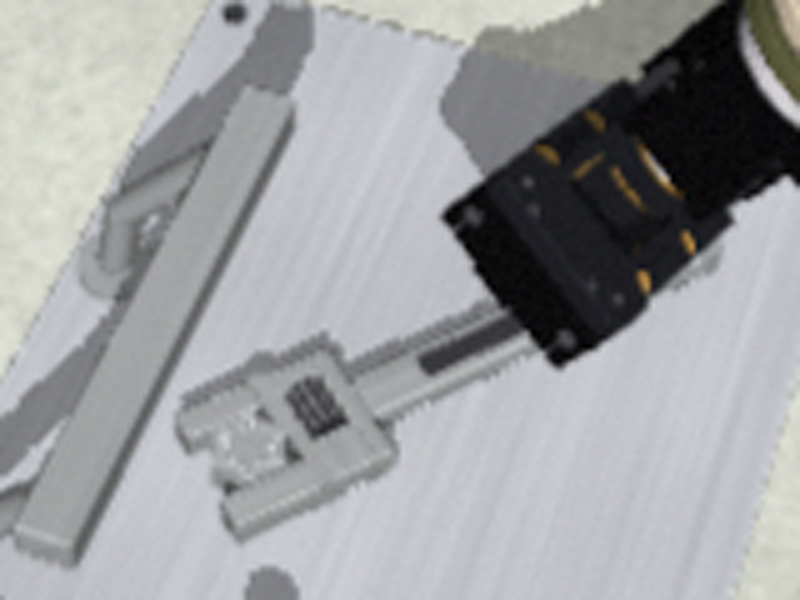

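```bash
python3 - <<'E'
from ang import *
sl("s18",(425,368),(515,322),230,180,5)
sl("s18",(352,376),(495,306),230,180,5)
sl("s18",(238,540),(392,455),230,180,5,.006)
sl("s16",(246,540),(390,452),230,180,5,.006)
E
```

```text
s18 [0.5521 0.031  0.02  ] [ 5.193e-01 -4.000e-04  2.000e-02] ang 43.72
s18 [0.5809 0.0415 0.02  ] [ 0.5289 -0.0068  0.02  ] ang 42.87
s18 [0.6112 0.1199 0.006 ] [0.5586 0.067  0.006 ] ang 45.11
s16 [0.6081 0.1192 0.006 ] [0.5597 0.0658 0.006 ] ang 47.8
```

>>> move_arm:
  series:
    - [0.001,0.0026,0.0002,0]
    - [0.002,0.0045,0.0003,0]
    - [0.002,0.0045,0.0003,0]

```text
time: 30.15
ee_pos: [0.5323, -0.0159, 0.0227]
eef_rot: [0.243, 0.923, 0.107, 0.278]
ft_force: [1.1, -6.3, 3.5]
width: 0.0008
```

```bash
python3 st.py
```

```text
t 30.15 pos [ 0.5323 -0.0159  0.0227] q [-0.075  0.087  0.053  2.415 -0.994  0.065  2.008] F [ 1.1 -6.3  3.5] w 0.0008
 tool x [-0.727  0.509 -0.462]
 tool y [0.389 0.859 0.334]
 tool z [ 0.566  0.063 -0.822]
 tilt deg 34.73 az 6.3
```

>>> move_arm:
  series:
    - [-0.004,-0.002,0.0015,0]
    - [-0.0085,-0.0046,0.003,0]
    - [-0.018,0.002,-0.013,0]
    - [-0.032,0.005,-0.04,0]
    - [-0.05,0.0,-0.075,0]
    - [-0.065,-0.02,-0.11,0]
    - [-0.07,-0.06,-0.13,0]
    - [-0.07,-0.1,-0.14,0]

```text
time: 30.95
ee_pos: [0.4694, -0.1388, 0.139]
eef_rot: [0.241, 0.923, 0.109, 0.28]
ft_force: [1.2, -0.8, 0.5]
width: 0.0004
```

```bash
python3 st.py; python3 - <<'E'
from h import *
c=grab("side","s19"); crop(c,"s19",230,180,390,300,5,1.5)
c=grab("wrist","w19"); cv2.imwrite("pics/w19.png",c["p"][:,:,::-1])
E
```

```text
t 30.95 pos [ 0.4694 -0.1388  0.139 ] q [-0.194 -0.317  0.532  2.397 -0.233  0.481  1.599] F [ 1.2 -0.8  0.5] w 0.0004
 tool x [-0.728  0.505 -0.464]
 tool y [0.383 0.861 0.335]
 tool z [ 0.569  0.066 -0.82 ]
 tilt deg 34.93 az 6.6
```

View pics/s19.png

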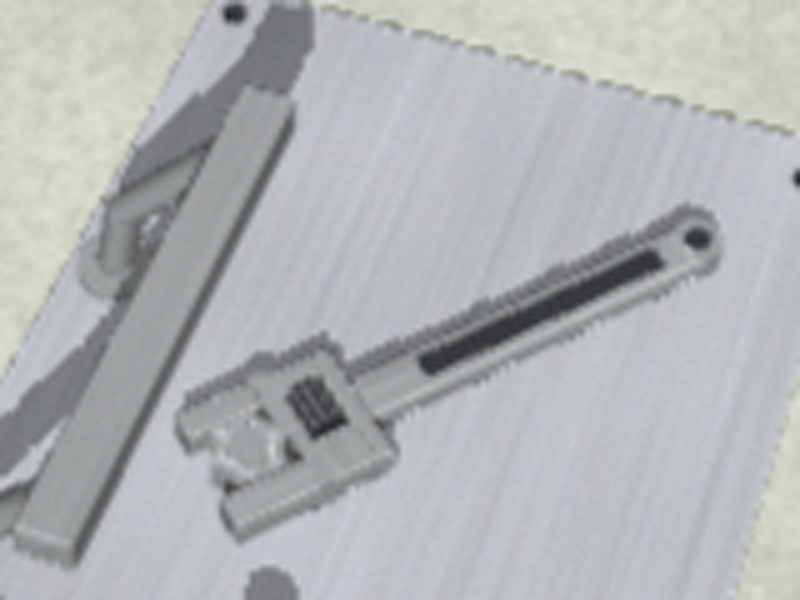

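View pics/w19.png

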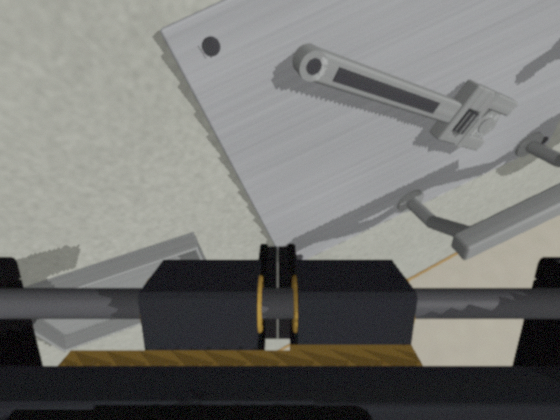

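Clear view of the whole wrench in the side picture (hole at crop (697,238), slot (425,368)–(658,257)). Measuring the turn in the same view before and after.

```bash
python3 - <<'E'
from ang import *
# slot by dark mask PCA in side views
def slot(name):
    c=load(name); g=c["p"].astype(float).mean(2)
    m=(g<65).astype(np.uint8); m[:, :240]=0; m[:170]=0; m[300:]=0; m[:,380:]=0
    n,l,s,ce=cv2.connectedComponentsWithStats(m)
    for i in range(1,n):
        if s[i,4]>40:
            ys,xs=np.nonzero(l==i); P=np.array([ray(c,x,y,.0195)[:2] for x,y in zip(xs,ys)])
            q=P-P.mean(0); w,v=np.linalg.eigh(q.T@q); d=v[:,1]; d=d*np.sign(d[1])
            print(name,s[i].tolist(),P.mean(0).round(4),"ang",np.degrees(np.arctan2(d[1],d[0])).round(2),"len",np.ptp(q@d).round(3),"wid",np.ptp(q@v[:,0]).round(3))
for n in("side0","s10","s19"): slot(n)
c=load("s19"); h=lambda u,v,z: ray(c,230+(u+.5)/5-.5,180+(v+.5)/5-.5,z).round(4)
print("nut",h(246,447,.021),"hole",h(697,238,.02))
c=load("side0"); print("side0 nut",ray(c,280,270.6,.021),"hole",ray(c,200+461/4,170+92/4,.02))
c=load("s19"); crop(c,"s19n",255,245,315,290,12,1.6)
c=load("w19"); crop(c,"w19n",420,70,530,152,7,1.4)
E
```

```text
side0 [293, 199, 22, 40, 192] [ 0.5936 -0.0558] ang 81.99 len 0.118 wid 0.011
side0 [279, 251, 13, 10, 53] [0.6107 0.0489] ang 166.07 len 0.025 wid 0.019
s10 [302, 170, 78, 92, 3970] [ 0.5178 -0.0914] ang 82.86 len 0.278 wid 0.144
s10 [292, 200, 23, 40, 212] [ 0.5931 -0.0558] ang 80.45 len 0.119 wid 0.012
s10 [278, 251, 13, 10, 46] [0.6122 0.0506] ang 169.07 len 0.023 wid 0.016
s19 [314, 230, 48, 25, 218] [ 0.5101 -0.0084] ang 41.55 len 0.118 wid 0.01
s19 [288, 256, 11, 12, 76] [0.5921 0.0602] ang 123.81 len 0.027 wid 0.017
nut [0.6158 0.0856 0.021 ] hole [ 0.4494 -0.0617  0.02  ]
side0 nut [0.61252072 0.0887667  0.021     ] hole [ 0.58160319 -0.13484196  0.02      ]
```

View pics/s19n.png

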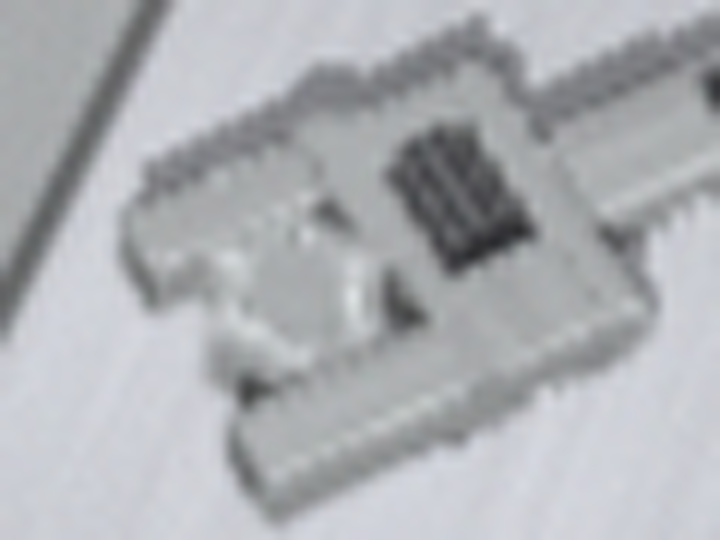

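View pics/w19n.png

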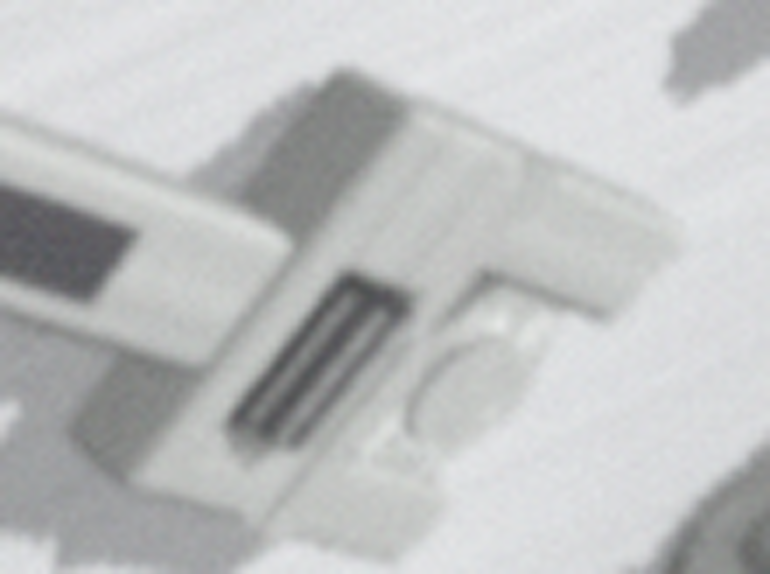

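```bash
python3 - <<'E'
from h import *
c=load("s19"); h=lambda u,v,z: ray(c,255+(u+.5)/12-.5,245+(v+.5)/12-.5,z)[:2]
d=np.array([np.cos(np.radians(41.5)),np.sin(np.radians(41.5))]); n=np.array([-d[1],d[0]])
nut=h(300,300,.021)
for k,p in dict(fix_in=(243,415),fix_out=(268,490),mov_tip=(130,225),mov_in=(205,265),worm=(460,198),rear=(640,300)).items():
    q=h(*p,.027 if k=="worm" else .022)-nut; print(k,(q@d*1000).round(1),(q@n*1000).round(1))
c=load("w19"); h=lambda u,v,z: ray(c,420+(u+.5)/7-.5,70+(v+.5)/7-.5,z)[:2]
nut=h(470,395,.021); print("nut w",nut)
for k,p in dict(fix_tip_in=(608,318),fix_tip_out=(682,235),fix_in0=(485,272),mov_tip=(440,500),rear_fix=(400,110),worm=(320,360)).items():
    q=h(*p,.027 if k=="worm" else .022)-nut; print(k,(q@d*1000).round(1),(q@n*1000).round(1))
E
```

```text
fix_in 19.2 15.8
fix_out 22.3 30.5
mov_tip 18.6 -26.8
mov_in 11.1 -13.4
worm -31.8 -1.4
rear -50.0 28.3
nut w [0.61908311 0.08793421]
fix_tip_in 13.8 16.6
fix_tip_out 14.3 30.3
fix_in0 -19.6 16.4
mov_tip 11.4 -15.8
rear_fix -59.2 30.4
worm -45.7 -0.5
```

```bash
python3 - <<'E'
from h import *
c=grab("top","t20"); crop(c,"t20",220,190,360,295,5,1.5)
E
```

View pics/t20.png

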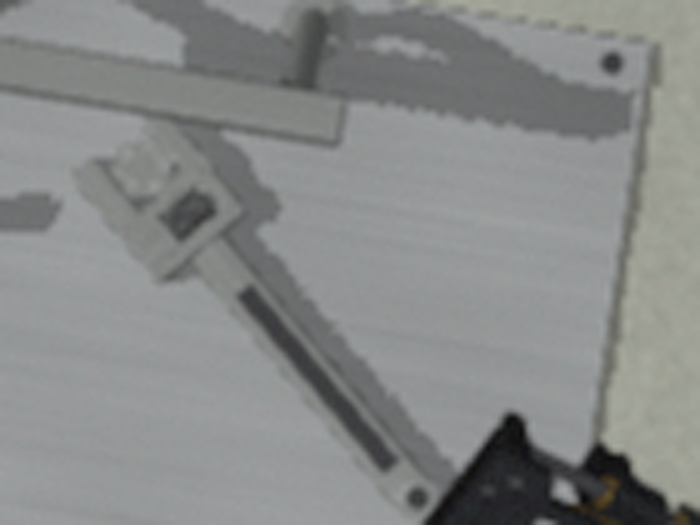

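```bash
python3 - <<'E'
from h import *
def slot(name,box):
    c=load(name); g=c["p"].astype(float).mean(2); u0,v0,u1,v1=box
    m=np.zeros_like(g,np.uint8); m[v0:v1,u0:u1]=(g<70)[v0:v1,u0:u1]
    n,l,s,ce=cv2.connectedComponentsWithStats(m)
    for i in range(1,n):
        if s[i,4]>25:
            ys,xs=np.nonzero(l==i); P=np.array([ray(c,x,y,.0195)[:2] for x,y in zip(xs,ys)])
            q=P-P.mean(0); w,v=np.linalg.eigh(q.T@q); d=v[:,1]*np.sign(v[1,1])
            print(name,s[i].tolist(),P.mean(0).round(4),np.degrees(np.arctan2(d[1],d[0])).round(2),np.ptp(q@d).round(3))
slot("top0",(240,215,345,245)); slot("t10",(240,215,345,245)); slot("t20",(240,225,302,288))
c=load("t20"); q=lambda u,v,z: ray(c,220+(u+.5)/5-.5,190+(v+.5)/5-.5,z)
a=q(418,498,.02);b=q(145,168,.021); print(a,b,np.degrees(np.arctan2(*(b-a)[:2][::-1])))
E
```

```text
top0 [260, 215, 19, 4, 27] [0.6371 0.0292] 82.56 0.047
top0 [258, 221, 8, 10, 68] [0.612  0.0496] 172.89 0.025
top0 [280, 228, 46, 12, 192] [ 0.5945 -0.0581] 81.94 0.12
t10 [257, 220, 9, 10, 66] [0.6137 0.0513] 155.54 0.027
t10 [279, 228, 57, 16, 332] [ 0.5885 -0.0764] 78.91 0.149
t10 [240, 231, 47, 14, 187] [0.5723 0.0335] 96.45 0.119
t20 [252, 228, 11, 10, 69] [0.5935 0.0596] 132.04 0.026
t20 [264, 232, 9, 14, 30] [0.5785 0.0323] 25.16 0.034
t20 [267, 247, 35, 37, 238] [ 0.5087 -0.0131] 43.35 0.119
[ 0.45019656 -0.06323908  0.02      ] [0.6166893  0.08319359 0.021     ] 41.33207536751463
```

>>> move_arm:
  series:
    - [0.001,0.018,0.021,0]
    - [0.002,0.036,0.042,0]
    - [0.004,0.054,0.063,0]
    - [0.005,0.073,0.085,0]
    - [0.006,0.091,0.106,0]
    - [0.018,0.087,0.119,0]
    - [0.032,0.083,0.133,0]
    - [0.043,0.079,0.146,0]
    - [0.047,0.078,0.1494,0]
    - [0.047,0.078,0.1494,0]

```text
time: 32.1
ee_pos: [0.5478, -0.0354, 0.0149]
eef_rot: [0.242, 0.924, 0.109, 0.275]
ft_force: [0.1, -0.1, 0.8]
width: 0.0002
```

```bash
python3 - <<'E'
from h import *
from st import st
st()
c=grab("wrist","w21"); crop(c,"w21",160,120,400,300,3,1.3)
E
```

```text
t 32.1 pos [ 0.5478 -0.0354  0.0149] q [-0.01   0.144  0.051  2.371 -1.258  0.101  2.323] F [ 0.1 -0.1  0.8] w 0.0002
 tool x [-0.731  0.507 -0.456]
 tool y [0.387 0.859 0.334]
 tool z [ 0.561  0.067 -0.825]
 tilt deg 34.43 az 6.9
```

View pics/w21.png

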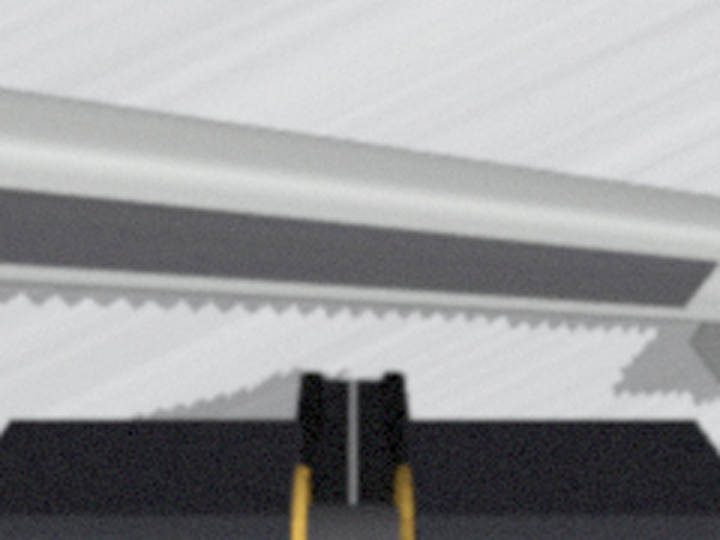

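>>> move_arm:
  series:
    - [-0.002,0.002,-0.005,0]
    - [0.003,0.005,-0.007,0]
    - [0.009,0.008,-0.009,0]
    - [0.0142,0.011,-0.0106,0]
    - [0.0142,0.011,-0.0106,0]

```text
time: 32.65
ee_pos: [0.5366, -0.0198, 0.0228]
eef_rot: [0.242, 0.924, 0.109, 0.277]
ft_force: [-0.6, 0.1, -1.2]
width: 0.0008
```

>>> move_arm:
  series:
    - [0.0015,0.0025,0.0002,0]
    - [0.0015,0.0025,0.0002,0]

```text
time: 32.85
ee_pos: [0.5375, -0.0179, 0.0233]
eef_rot: [0.242, 0.923, 0.108, 0.277]
ft_force: [-0.5, 0.8, 0.3]
width: 0.0006
```

>>> move_arm:
  series:
    - [0.001,0.0017,0.0001,0]
    - [0.001,0.0017,0.0001,0]

```text
time: 33.05
ee_pos: [0.5375, -0.0163, 0.0234]
eef_rot: [0.243, 0.923, 0.108, 0.278]
ft_force: [0.8, 0.5, 0.1]
width: 0.0003
```

>>> move_arm:
  series:
    - [0.0028,0.0025,-0.0005,0]
    - [0.005,0.003,0,0]
    - [0.005,0.003,0,0]

```text
time: 33.35
ee_pos: [0.536, -0.0125, 0.0229]
eef_rot: [0.243, 0.923, 0.108, 0.279]
ft_force: [0.1, -3.5, 4.1]
width: 0.0007
```

>>> move_arm:
  series:
    - [0.0015,0.0017,0.0001,0]
    - [0.0015,0.0017,0.0001,0]

```text
time: 33.55
ee_pos: [0.5356, -0.0109, 0.0228]
eef_rot: [0.244, 0.923, 0.108, 0.279]
ft_force: [-0.8, -8.4, 6.8]
width: 0.0003
```

>>> move_arm:
  series:
    - [0.001,0.0017,0.0001,0]
    - [0.001,0.0017,0.0001,0]

```text
time: 33.75
ee_pos: [0.536, -0.0097, 0.0229]
eef_rot: [0.244, 0.923, 0.108, 0.278]
ft_force: [1.2, -12.1, 5.5]
width: 0.0
```

>>> move_arm:
  series:
    - [-0.004,-0.004,0.0015,0]
    - [-0.0085,-0.008,0.003,0]
    - [-0.018,0.0,-0.013,0]
    - [-0.032,0.003,-0.04,0]
    - [-0.05,0.0,-0.075,0]
    - [-0.065,-0.02,-0.11,0]
    - [-0.07,-0.06,-0.13,0]
    - [-0.07,-0.09,-0.14,0]
    - [-0.07,-0.09,-0.14,0]

```text
time: 34.65
ee_pos: [0.4708, -0.1318, 0.1409]
eef_rot: [0.244, 0.923, 0.109, 0.278]
ft_force: [0.7, -0.1, -0.5]
width: 0.0007
```

```bash
python3 - <<'E'
from h import *
from st import st
st()
c=grab("side","s22"); crop(c,"s22",230,180,390,300,5,1.5)
T=grab("top","t22"); w=grab("wrist","w22"); crop(w,"w22",390,50,550,170,5,1.4)
g=c["p"].astype(float).mean(2); m=(g<65).astype(np.uint8); m[:, :305]=0; m[:220]=0; m[270:]=0; m[:,366:]=0
n,l,s,ce=cv2.connectedComponentsWithStats(m)
for i in range(1,n):
    if s[i,4]>100:
        ys,xs=np.nonzero(l==i); P=np.array([ray(c,x,y,.0195)[:2] for x,y in zip(xs,ys)]); q=P-P.mean(0); _,v=np.linalg.eigh(q.T@q); d=v[:,1]*np.sign(v[1,1]); print("slot ang",np.degrees(np.arctan2(d[1],d[0])),P.mean(0))
E
```

```text
t 34.65 pos [ 0.4708 -0.1318  0.1409] q [-0.236 -0.333  0.544  2.398 -0.172  0.482  1.517] F [ 0.7 -0.1 -0.5] w 0.0007
 tool x [-0.726  0.51  -0.461]
 tool y [0.389 0.858 0.337]
 tool z [ 0.567  0.065 -0.821]
 tilt deg 34.79 az 6.6
slot ang 40.9447560759341 [ 0.50921294 -0.00725727]
```

View pics/s22.png

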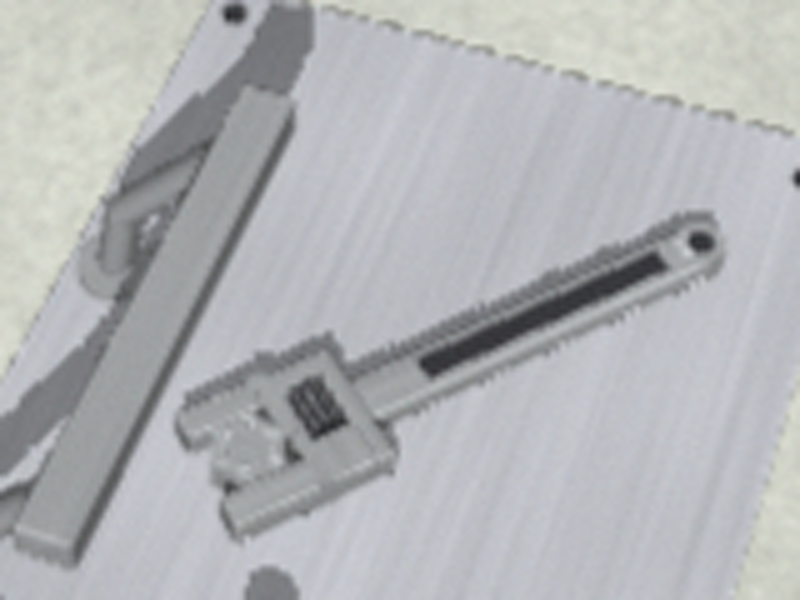

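View pics/w22.png

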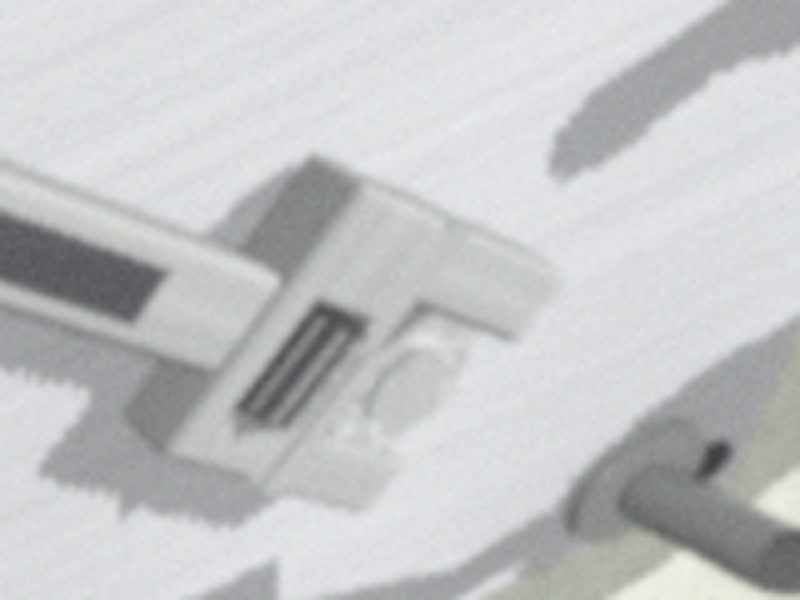

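```bash
python3 - <<'E'
from h import *
a=load("top0");b=load("t22")
for n,bx in dict(drum=(145,155,195,205),bottle=(160,225,185,250),tray=(365,212,457,280)).items():
    u0,v0,u1,v1=bx; A=a["p"][v0:v1,u0:u1].mean(2).astype(np.float32);B=b["p"][v0:v1,u0:u1].mean(2).astype(np.float32)
    print(n,cv2.phaseCorrelate(A,B))
from bench import r
print(r.close_job())
E
```

```text
drum ((0.012901538529490608, 0.01526705914449522), 0.9831328536987305)
bottle ((0.4521495079037816, 0.5252829351012345), 0.9923892589569092)
tray ((0.12567474688393077, -0.061909056677350804), 0.7870781923885699)
the job is handed in; nothing more can be done
None
```

I closed the jaws on the nut, swung the wrench clockwise to the stop, and handed the job in at about 35 s. No verdict is reported.

**How it was done:**
- **Tilt:** The moves cannot tilt the tool directly. I drove the arm against its reach limit until the tool leaned back about 38°.
- **Worm:** I rolled it in five drags under the rail. Closing stopped at the fourth, and on the fifth the drag rose to about 14 N and the finger slipped.
- **Swing:** I drew the handle round with the closed fingertip. For the last part I moved to about 110–140 mm from the nut, because the arm ran out of reach further out.

**Last checks:**
- **Jaw fit:** The gap measured about 29.3 mm before the swing, against about 35 mm at the start. The nut had not turned then. At the end I only saw that the jaws were still flush on the nut and did not measure the gap again.
- **Nut home:** The wrench turned about 0.67–0.70 rad; the estimates from the different views disagree by about 0.03 rad. On a second push the force rose from 3.5 to 12 N, and the wrench stood only 0.6° further round afterwards, so I take the nut to be at its stop.
- **Wrench:** It looks flat on the plate, with its mouth within about 5 mm of the nut's axis. The robot was clear of everything.
- **Bystanders:** The drum and tray did not move. The bottle reads about 0.5 pixel, roughly 1 mm, which is within the measurement's error.

**What went wrong:**
- **Force spike:** A reading of about 27 N appeared once while the arm was folding inward. It was either the joint limit or the arm touching itself, and it vanished at once.
- **Joint 7:** It reached its 2.60 rad limit (read 2.603), and I rolled it back.
- **Last push:** It was equivalent to about 5 N at the handle's end, briefly above the advised 4 N.

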